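# Check a press return spring on the spring tester

### The arm

A 6-joint arm with a two-finger parallel gripper is mounted at the origin on the work surface. World frame = base frame: x ahead of the robot, y to its left, z up, the work surface at z = 0. Lengths are in m, angles in rad, forces in N, time in s.
With the tool pointing down it reaches from about 0.225 to 0.875 m from the base axis. Payload 3.4 kg.
Tool frame: the origin (TCP) lies at the very end of the fingers, on their centre line; the grasp point (between the pads) lies manip.hold_point_z behind it (manip.hold_point_z is the distance from the TCP to the grasp point, in m); x points along the fingers, y is the direction in which the jaws open and shut, and the axes are right-handed (so a half turn about x gives the same grasp; the last joint's range is limited). The gripper opens to 85 mm and grips with 20 to 120 N. Pads are 22 mm wide; open, the fingers measure 114 mm over their backs; the gripper's body (76 mm by 85 mm) begins 54 mm behind the grasp point. The pads swing forward as they close: fully open they stand 13 mm farther back than shut.
Start: joints at [0.993, 0.276, 1.505, -0, 1.361, -0.121], TCP at [0.254, 0.516, 0.2] pointing down, gripper open.
Joint ranges: [-2.89, 2.89], [-0.75, 2.08], [0.22, 2.7], [-1.18, 4.32], [0.11, 2.71], [-2.7, 2.7]. Speed limits (rad/s): [2.57, 2.57, 3.14, 3.14, 3.14, 3.14].

### API

Orientations are given as a unit quaternion [w, x, y, z].
In Python, from rig import manip gives the robot as it stands.
- The arm moves only by the tool step_arm, never from a script. Its argument "targets" is a list of rows, each a list of 2 entries, a list of its own where there are three numbers: the shift along the tool's x, y, z in mm, then the turn about the tool's x in degrees. A call has 1 to 20 rows; each row is the pose to reach, as a shift and turn from the pose commanded when the call began, along the tool's axes at that moment; what a row does not reach only later rows make up. A row lasts 1/10 s, in which the tool goes at most 50 mm and 8.59 degrees, less where a joint would pass 70% of its speed; a pose out of reach is approached as far as the arm can. A call with a gripper value outside its range is refused whole. "grip" is the closure, from 0 (fully open) to 1 (shut), set as the call begins (left out, the last holds). The fingers move at their own pace and stop on an object; "grip_force" is the grip in N (left out, the last holds). Time passes only in rows, so rows that repeat a pose let the fingers close. It gives the time, the measured TCP pose, the force and the opening at its end, in the units of the state.
- manip.get_state(): the state, without advancing time (a new reading comes with each control period).
- manip.get_image(name): name is "side" or "top" or "wrist"; returns a dict with "image" (480x640x3 uint8, red, green, blue), "fx", "fy", "cx", "cy" (pixels), "pose" (4x4, takes a point from camera to world coordinates). Camera axes: x right, y down, z forward; pixel columns grow to the right and rows downward; lengths in m; the calibration is good to about 2 mm. The wrist camera is an equidistant fisheye: a pixel r from the principal point sees the ray r / f radians off the axis. A picture is of the moment at which its call begins. There is no depth.
- manip.sign_off(): hands the job in, once; it reports no verdict.
Trained networks look in a picture, given as the dict that the camera call returned (one of the last four; its "shot" number tells which), for a name from the list of things; names that differ only in an ending like _2 or _b are one class to them, and where a whole thing is asked for, a point or a joint stands for the part that bears it (a point fixed in the world has none). Each returns a list of dicts, best first, with "confidence" (0 to 1); they miss things now and then, are a little off and sometimes report something else, mostly with a low value. They report only what shows in the picture. A call takes as long as a camera call. They do not tell look-alikes from the thing itself.
- manip.search_frame(picture, thing): "xyz" ([x, y, z] in m, in world coordinates, good to about 4 mm: the middle of the surface that is visible of it).
- manip.regions_of(picture, thing): "region" (480x640 bool, what is visible of it).
The state is a dict: "clock": time; "qpos": joint angles; "qd": joint speeds; "effort": joint torques, N m; "position": TCP position; "ee_rot": TCP orientation; "contact_force": force on the tool from outside, world axes, zero at the start; "moment": the same for the moment, N m; "width": finger opening in m.
Only numpy, scipy, OpenCV 4.12 (cv2) and the standard library are available. Lean on these libraries where they do the work, as an engineer would, in place of code of your own. Each camera call takes 0.05 s, during which the arm holds its last target.

### The job

Seat the return spring from the cork pad in the tester's plate, swing the head home over it, gently press the ram until the load needle stands on the broad 12 N mark and hold it there for a full second, never reaching the twin overload mark. Swing the head clear and look where the ram's pointer has left the sliding tell-tale on the upright rule: if its top stayed above the reference mark the spring is sound, so stand it upright in the clear box; if below, it is tired, so stand it upright in the round metal dish. Leave the other spring in its holder, and the book and jar where they are.

Things in the scene. Friction and masses are not known exactly. Their poses are not given: they have to be found in the camera images.
- spring_1_mid (a point): centre (on the axis, 30 mm above the foot) of one of two steel coil springs of the same look: 60 mm long, 26 mm outside, 1.6 mm wire, 45 g, standing on end. Grip it round its coils at half height. One of the two is sound and one tired, which cannot be seen. The one standing on the cork pad is to be tested; the other stands in the wooden holder
- spring_2_mid (a point): centre (on the axis, 30 mm above the foot) of one of two steel coil springs of the same look: 60 mm long, 26 mm outside, 1.6 mm wire, 45 g, standing on end. Grip it round its coils at half height. One of the two is sound and one tired, which cannot be seen. The one standing on the cork pad is to be tested; the other stands in the wooden holder
- spring_1: the same spring as spring_1_mid; origin at the centre of its foot, z along its axis. At 12 N one of the two springs is about 20 mm shorter than free, the other about 30 mm; neither is then coil-bound
- spring_2: the same spring as spring_2_mid; origin at the centre of its foot, z along its axis. At 12 N one of the two springs is about 20 mm shorter than free, the other about 30 mm; neither is then coil-bound
- pad: thin fixed cork pad, 85 x 85 x 4 mm, on the bench, front left or front right; the spring to be tested stands on it, up to 12 mm off its centre each way; origin at the centre of its underside, z up
- holder: square wooden block, 70 x 70 x 14 mm, fixed, on the other side, with a round recess whose floor is 4 mm above the bench; the other spring stands in it and stays; origin at the centre of its underside, z up
- tester: the spring tester, a fixed grey casting 36 mm high; origin on the bench under the seat, axes as those of seat. It reaches from x = -80 to 185 mm and 102 mm to either side; the load dial is on a wing at x = 105, y = -145 mm, 56 mm high; the upright length rule stands at x = 0, y = -89 mm, 129 mm high
- seat (a point): centre of the floor of the round recess in the tester's square steel plate, 50 mm above the bench; recess 29 mm wide, 6 mm deep, 2 mm lead-in; plate 84 x 84 mm, its top 56 mm above the bench. Axes: x from the seat to the column (away from the robot), y to the side to which the head swings away, z up. The plate weighs: it sinks 0.33 mm per newton
- column (a point): point on the axis of the upright column, 130 mm behind the seat (along the seat's x), 167 mm above the bench; the head swings about this axis
- head (a joint): swing of the head about the column, rad: 0 is home against its stop, the ram right over the seat (within 0.06 will do); grows as the head swings to the seat's +y side, to 1.75; starts at 1.2 to 1.65, clear of the plate (clear: over 0.8). Slight friction (about 2 N at the knob); stays where left. The head is 38 mm wide, 133 to 172 mm above the bench, 130 mm from column axis to ram axis
- knob (a point): centre of the black round palm knob on top of the ram: 38 mm wide, 34 mm tall, this point 248 mm above the bench with the ram up, on the ram's axis. Grip it from above or push it sideways to swing the head; press it straight down to lower the ram
- ram: the ram: rod, flat foot (32 mm wide), pointer and knob, sliding in the end of the head, up to 52 mm down; origin on its axis at bench height with the ram up. Let go, it rises by itself: its return spring gives 2.5 to 4 N against the hand. With the ram up the foot's underside is 118 mm above the bench, 8 mm above a seated spring
- dial (a joint): needle of the load dial (round white face, 84 mm wide, facing up, on the tester's wing), rad, clockwise from above, zero with the needle away from the robot: 0.262 rad per newton on the plate. One broad mark at 12 N (3.14 rad, needle towards the robot): rated load, within 1.2 N will do. Twin narrow marks at 15 N (3.93 rad): overload, never to be reached
- pointer (a point): underside of the tip of the thin pointer that the ram's foot carries sideways to the length rule; it moves with the ram, 3 mm above the underside of the ram's foot, 121 mm above the bench with the ram up
- telltale (a point): top of the tell-tale, a small brass rider held by slight friction (under 1 N) on the upright rule. The pointer pushes it down as the ram descends and leaves it at the lowest point reached, where it stays; starts 108 to 116 mm above the bench, under the pointer's path with the head home
- mark (a point): reference mark on the length rule beside the plate: the top edge of a dark ridge on the rule's outer edge, 84 mm above the bench. Compare the top of the tell-tale with it: one loaded to 12 N by a sound spring is left about 5 mm above, by a tired one about 5 mm below
- box_in (a point): centre of the inner floor of the open clear plastic box (for sound springs), 145 x 145 mm outside, 40 mm high, walls and floor 4 mm; fixed; left or right of the tester
- dish_in (a point): centre of the flat inner floor of the round metal dish (for tired springs), 150 mm across, 26 mm high, walls 3 mm, floor 4 mm above the bench; fixed; on the other side
- book: green cloth-bound book, 80 x 120 x 20 mm, lying beside the tester; bystander; origin at the centre of its underside
- jar: small closed glass jar, 48 mm wide, 55 mm high, beside the tester; bystander; origin at the centre of its underside
Not all that is in view belongs to the job. Several things look just like the part that bears box_in: the one meant starts farthest from the robot's base.

How it is judged:
On the way, in this order (a step that is already met when the one before it is completed fails the run):
1. the spring from the cork pad stands seated in the recess of the tester's plate, the other still in its holder (((horizontal distance between spring_1_mid and seat below 0.004 m and z of spring_1_mid in the frame of seat between 0.0225 and 0.032 m and angle between spring_1_mid's own z axis and vertical below 0.06 rad and horizontal distance between spring_2_mid and holder below 0.006 m and z of spring_2_mid in the frame of holder between 0.029 and 0.039 m and angle between spring_2_mid's own z axis and vertical below 0.15 rad) or (horizontal distance between spring_2_mid and seat below 0.004 m and z of spring_2_mid in the frame of seat between 0.0225 and 0.032 m and angle between spring_2_mid's own z axis and vertical below 0.06 rad and horizontal distance between spring_1_mid and holder below 0.006 m and z of spring_1_mid in the frame of holder between 0.029 and 0.039 m and angle between spring_1_mid's own z axis and vertical below 0.15 rad))), for 0.2 s.
2. with the head home, the ram loads the seated spring to 12 N, within 1.2 N, held for 0.8 s (((horizontal distance between spring_1_mid and seat below 0.004 m and z of spring_1_mid in the frame of seat between 0.0225 and 0.032 m and angle between spring_1_mid's own z axis and vertical below 0.06 rad and value of joint head below 0.06 rad and horizontal distance between spring_2_mid and holder below 0.006 m and z of spring_2_mid in the frame of holder between 0.029 and 0.039 m and angle between spring_2_mid's own z axis and vertical below 0.15 rad and value of joint dial between 2.83 and 3.46 rad and contact force between spring_1 and ram above 8 N) or (horizontal distance between spring_2_mid and seat below 0.004 m and z of spring_2_mid in the frame of seat between 0.0225 and 0.032 m and angle between spring_2_mid's own z axis and vertical below 0.06 rad and value of joint head below 0.06 rad and horizontal distance between spring_1_mid and holder below 0.006 m and z of spring_1_mid in the frame of holder between 0.029 and 0.039 m and angle between spring_1_mid's own z axis and vertical below 0.15 rad and value of joint dial between 2.83 and 3.46 rad and contact force between spring_2 and ram above 8 N))), for 0.8 s.
At the end, for the whole second after the job is handed in: The tested spring stands upright, at rest, on the floor of the clear box if the tell-tale's top is above the mark, of the round dish if below, within 55 mm of its centre; the head is swung clear (over 0.8 rad); the other spring stands in its holder; book and jar unmoved (within 20 mm) (((z of telltale in the frame of mark above 0 m and value of joint head above 0.8 rad and horizontal distance between spring_1_mid and box_in below 0.055 m and z of spring_1_mid in the frame of box_in between 0.026 and 0.036 m and angle between each of spring_1_mid, spring_2_mid's own z axis and vertical below 0.15 rad and linear speed of spring_1 below 0.03 m/s and horizontal distance between spring_2_mid and holder below 0.006 m and z of spring_2_mid in the frame of holder between 0.029 and 0.039 m) or (z of telltale in the frame of mark below 0 m and value of joint head above 0.8 rad and horizontal distance between spring_1_mid and dish_in below 0.055 m and z of spring_1_mid in the frame of dish_in between 0.026 and 0.036 m and angle between each of spring_1_mid, spring_2_mid's own z axis and vertical below 0.15 rad and linear speed of spring_1 below 0.03 m/s and horizontal distance between spring_2_mid and holder below 0.006 m and z of spring_2_mid in the frame of holder between 0.029 and 0.039 m) or (z of telltale in the frame of mark above 0 m and value of joint head above 0.8 rad and horizontal distance between spring_2_mid and box_in below 0.055 m and z of spring_2_mid in the frame of box_in between 0.026 and 0.036 m and angle between each of spring_2_mid, spring_1_mid's own z axis and vertical below 0.15 rad and linear speed of spring_2 below 0.03 m/s and horizontal distance between spring_1_mid and holder below 0.006 m and z of spring_1_mid in the frame of holder between 0.029 and 0.039 m) or (z of telltale in the frame of mark below 0 m and value of joint head above 0.8 rad and horizontal distance between spring_2_mid and dish_in below 0.055 m and z of spring_2_mid in the frame of dish_in between 0.026 and 0.036 m and angle between each of spring_2_mid, spring_1_mid's own z axis and vertical below 0.15 rad and linear speed of spring_2 below 0.03 m/s and horizontal distance between spring_1_mid and holder below 0.006 m and z of spring_1_mid in the frame of holder between 0.029 and 0.039 m))); the robot touches nothing.
It fails at once if the load needle reaches the twin overload mark (15 N) (value of joint dial above 3.93 rad).
It fails at once if the book is disturbed (moved 20 mm) (distance of book from where it was at the start of the episode above 0.02 m).
It fails at once if the jar is disturbed (moved 20 mm) (distance of jar from where it was at the start of the episode above 0.02 m).
It also fails if it takes over 72 s, if anything falls off the work surface, if the arm or the gripper's body presses on something with over 40 N, if the wrist force passes 120 N, or if a joint passes its speed limit or range.

## Working session

There is one attempt and no reset: what is moved stays moved. The work goes in short steps, Python scripts to look and compute and a tool call to move; the robot and the scene stay as the last step left them, time stands still between calls to the robot, and variables do not carry over. Pictures are saved under pics/ and viewed, and the job is handed in when it is done.

Besides the shell and the picture viewer there is one more tool, called after "Request:" in YAML: its name, and indented under it one key for each argument. step_arm: Moves the arm, as the interface text tells. Its arguments: {"type":"object","properties":{"targets":{"type":"array"},"grip":{"type":"number"},"grip_force":{"type":"number"}},"required":["targets"]}

```bash
ls; mkdir -p pics; cat > h.py <<'E'
from rig import manip
import numpy as np, cv2
def save(n,im): cv2.imwrite(f'pics/{n}.png',im['image'][:,:,::-1])
E
python3 - <<'E'
from h import *
print(manip.hold_point_z, manip.get_state())
for n in ['side','top','wrist']:
    im=manip.get_image(n); save(n+'0',im)
    print(n,im['fx'],im['fy'],im['cx'],im['cy'],np.round(im['pose'],4).tolist())
    for t in ['spring_1','pad','holder','tester','seat','column','knob','ram','dial','telltale','mark','box_in','dish_in','book','jar']:
        try:
            r=manip.search_frame(im,t)
            print(t,[(np.round(d['xyz'],3).tolist(),round(d['confidence'],2)) for d in r])
        except Exception as e: print(t,e)
E
```

```text
pics
0.0187 {'clock': 0.0, 'qpos': array([ 9.93032799e-01,  2.76582328e-01,  1.50616157e+00,  3.27218082e-05,
        1.36069620e+00, -1.21000694e-01]), 'qd': array([ 0.00027653, -0.00129883, -0.00225306,  0.00062065,  0.000264  ,
        0.00077999]), 'effort': array([-5.50535569e-04, -4.16766930e+01, -2.45809704e+01, -2.02856763e-04,
        1.09686790e-02,  2.39786635e-05]), 'position': array([0.25326531, 0.51555172, 0.19923566]), 'ee_rot': array([ 0.68851107,  0.15948232,  0.68897951, -0.160702  ]), 'contact_force': array([ 0.91913712,  0.09717057, -0.61370388]), 'moment': array([-0.00123883, -0.00640961,  0.03861626]), 'width': 0.08548879338989468}
side 620.1633791860463 620.1633791860463 305.1896442125531 237.34497674496487 [[0.7183, -0.489, 0.4949, -0.1774], [-0.6956, -0.4917, 0.5238, -0.6534], [-0.0128, -0.7205, -0.6933, 1.0108], [0.0, 0.0, 0.0, 1.0]]
spring_1 [([0.386, -0.245, 0.037], 0.76), ([0.425, 0.235, 0.041], 0.44), ([0.614, 0.067, 0.16], 0.34)]
pad [([0.39, -0.264, 0.004], 0.78)]
holder [([0.57, 0.374, 0.009], 0.68), ([0.417, 0.229, 0.012], 0.58)]
tester [([0.583, -0.
[... 1577 characters left out ...]
17)]
jar [([0.651, -0.256, 0.054], 0.76)]
wrist 371.64829954431775 371.64829954431775 318.5797623245562 237.34350198851794 [[0.4404, 0.8579, 0.2649, 0.1866], [0.8978, -0.4208, -0.1299, 0.5496], [0.0, 0.295, -0.9555, 0.3745], [0.0, 0.0, 0.0, 1.0]]
spring_1 [([0.392, -0.241, 0.033], 0.64)]
pad [([0.377, -0.25, 0.006], 0.9)]
holder [([0.435, 0.271, 0.005], 0.46), ([0.49, 0.418, 0.01], 0.2)]
tester [([0.486, 0.077, 0.036], 0.93)]
seat [([0.484, 0.082, 0.036], 0.75)]
column [([0.491, 0.079, 0.037], 0.73)]
knob []
ram []
dial []
telltale []
mark [([0.494, 0.075, 0.035], 0.91)]
box_in [([0.199, 0.283, 0.004], 0.98), ([0.494, 0.417, 0.01], 0.87)]
dish_in []
book [([0.488, 0.08, 0.035], 0.31)]
jar []
```

View pics/side0.png

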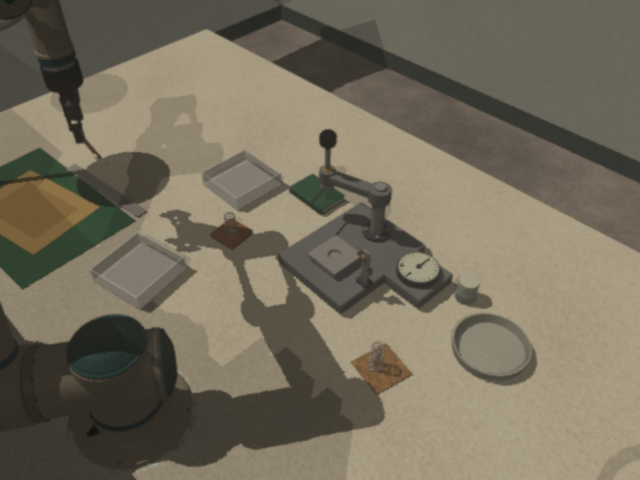

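View pics/top0.png

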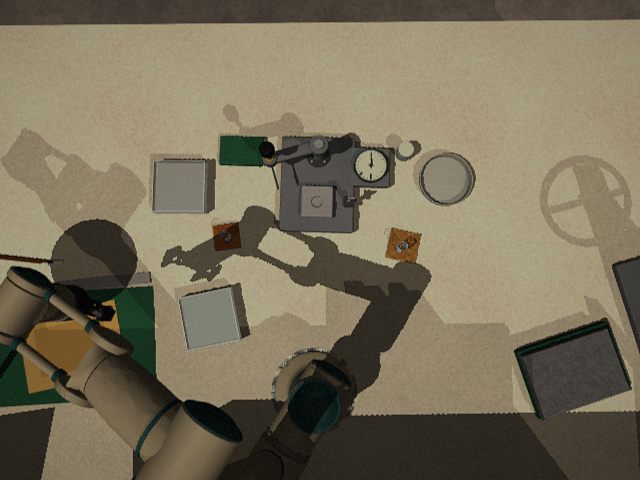

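View pics/wrist0.png

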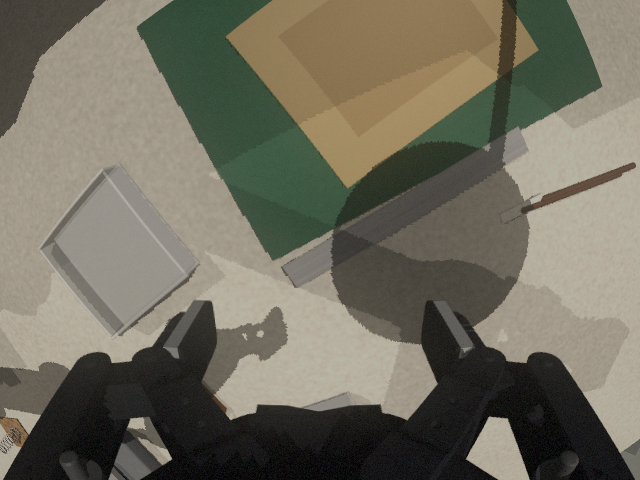

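```bash
python3 - <<'E'
import cv2
t=cv2.imread('pics/top0.png'); s=cv2.imread('pics/side0.png')
cv2.imwrite('pics/tc.png',cv2.resize(t[125:265,260:460],None,fx=4,fy=4,interpolation=cv2.INTER_CUBIC))
cv2.imwrite('pics/sc.png',cv2.resize(s[180:310,270:460],None,fx=4,fy=4,interpolation=cv2.INTER_CUBIC))
E
```

```text
(no output)
```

View pics/tc.png

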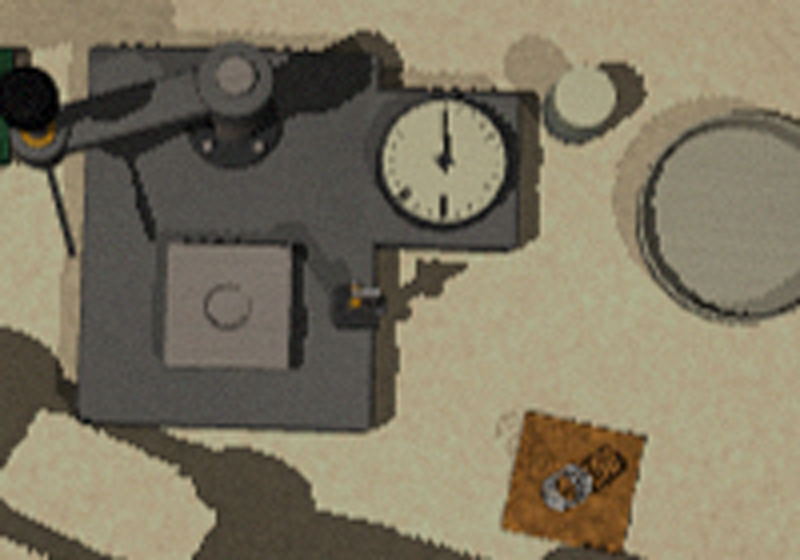

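View pics/sc.png

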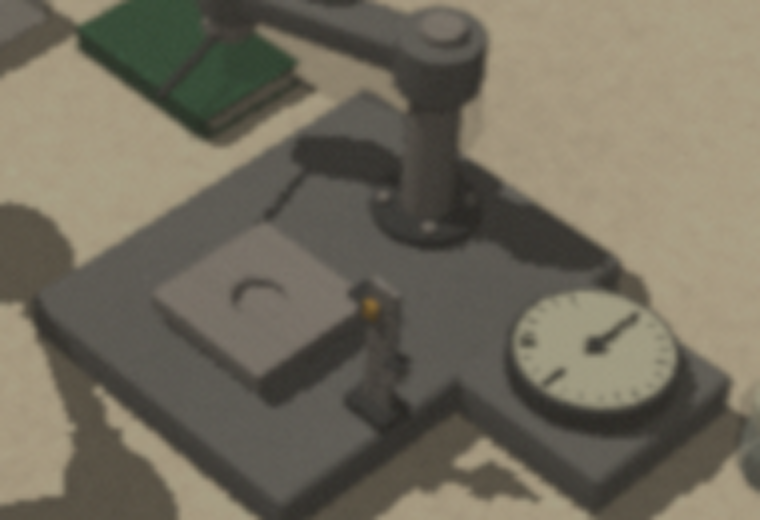

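```bash
cat >> h.py <<'E'
from scipy.spatial.transform import Rotation as Rn
from scipy.optimize import least_squares
def ray(im,u,v,fish=False):
    P=im['pose']; x=(u-im['cx'])/im['fx']; y=(v-im['cy'])/im['fy']
    if fish:
        r=np.hypot(x,y); d=np.array([x/r*np.sin(r),y/r*np.sin(r),np.cos(r)]) if r>1e-9 else np.array([0,0,1.])
    else: d=np.array([x,y,1.])
    return P[:3,3],P[:3,:3]@d
def atz(im,u,v,z,fish=False):
    o,d=ray(im,u,v,fish); return o+d*(z-o[2])/d[2]
def st():
    s=manip.get_state(); q=s['ee_rot']; R=Rn.from_quat([q[1],q[2],q[3],q[0]]).as_matrix()
    return s,R
def pr():
    s,R=st(); print('t',round(s['clock'],2),'p',np.round(s['position']*1000,1),'F',np.round(s['contact_force'],2),'w',round(s['width']*1000,1),'yaw',round(np.degrees(np.arctan2(-R[0,1],R[1,1])),2)); print(np.round(R,3).tolist(), np.round(s['qpos'],3))
    return s,R
def totool(dx,dy,dz):
    s,R=st(); return np.round(R.T@np.array([dx,dy,dz])*1000,1)
E
python3 - <<'E'
from h import *
pr()
t=manip.get_image('top'); s=manip.get_image('side')
T=lambda u,v,z: np.round(atz(t,260+u/4,125+v/4,z)*1000,1)
S=lambda u,v,z: np.round(atz(s,270+u/4,180+v/4,z)*1000,1)
for c in [(166,243),(299,244),(297,369),(164,366),(229,307)]: print('plate top',T(*c,.056))
for c in [(155,297),(266,224),(366,304),(260,377),(262,297)]: print('plate side',S(*c,.056))
print('dial',T(445,161,.056),S(597,350,.056))
print('col',T(237,75,.172),S(447,27,.18))
print('spring top',T(566,490,.064))
for c in [(530,411),(647,436),(625,551),(502,527)]: print('pad',T(*c,.004))
print('knob',T(28,97,.265))
E
```

```text
t 2.4 p [253.6 516.1 200.1] F [ 0.13 -0.22 -0.65] w 85.4 yaw -26.17
[[0.0, 0.441, 0.897], [0.0, 0.897, -0.441], [-1.0, 0.0, 0.0]] [ 0.993  0.276  1.505 -0.     1.361 -0.121]
plate top [558.4  25.1  56. ]
plate top [556.7 -65.6  56. ]
plate top [470.8 -62.8  56. ]
plate top [473.9  27.3  56. ]
plate top [513.8 -17.3  56. ]
plate side [473.   24.6  56. ]
plate side [556.5  21.8  56. ]
plate side [549.8 -59.1  56. ]
plate side [471. -56.  56.]
plate side [513.9 -16.1  56. ]
dial [ 613.1 -166.5   56. ] [ 610.8 -167.5   56. ]
col [644.8 -22.9 172. ] [636.9 -29.2 180. ]
spring top [ 385.8 -241.8   64. ]
pad [ 445.9 -227.6    4. ]
pad [ 427.3 -309.1    4. ]
pad [ 347.1 -291.2    4. ]
pad [ 364.9 -205.9    4. ]
knob [608.7 102.9 265. ]
```

Request:
step_arm:
  targets:
    - [[40,-622.6,453.1],-26.2]
    - [[40,-622.6,453.1],-26.2]
    - [[40,-622.6,453.1],-26.2]
    - [[40,-622.6,453.1],-26.2]
    - [[40,-622.6,453.1],-26.2]
    - [[40,-622.6,453.1],-26.2]
    - [[40,-622.6,453.1],-26.2]
    - [[40,-622.6,453.1],-26.2]
    - [[40,-622.6,453.1],-26.2]
    - [[40,-622.6,453.1],-26.2]
    - [[40,-622.6,453.1],-26.2]
    - [[40,-622.6,453.1],-26.2]
    - [[40,-622.6,453.1],-26.2]
    - [[80,-622.6,453.1],-26.2]
    - [[80,-622.6,453.1],-26.2]
    - [[80,-622.6,453.1],-26.2]
    - [[80,-622.6,453.1],-26.2]
    - [[80,-622.6,453.1],-26.2]
    - [[80,-622.6,453.1],-26.2]
    - [[80,-622.6,453.1],-26.2]
  grip: 0.2

```text
clock: 4.5
position: [0.3857, -0.2414, 0.1207]
ee_rot: [0.707, -0.001, 0.707, 0.001]
contact_force: [0.4, -0.9, 0.0]
width: 0.0683
```

```bash
python3 - <<'E'
from h import *
pr(); im=manip.get_image('wrist'); save('w1',im)
print([(np.round(d['xyz'],4).tolist(),round(d['confidence'],2)) for d in manip.search_frame(im,'spring_1')])
E
```

```text
t 4.5 p [ 385.7 -241.4  120.7] F [ 0.36 -0.94  0.01] w 68.3 yaw 0.11
[[0.001, -0.002, 1.0], [-0.0, 1.0, 0.002], [-1.0, -0.0, 0.001]] [-0.713  0.159  1.875  0.     1.107 -2.286]
[([0.3925, -0.2459, 0.0414], 0.95)]
```

View pics/w1.png

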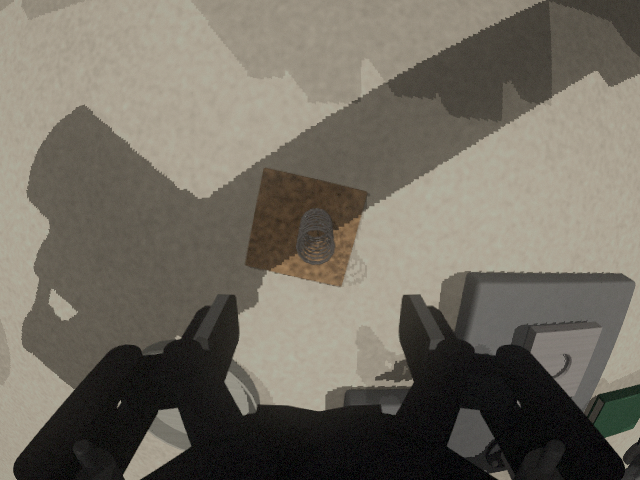

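```bash
python3 - <<'E'
from h import *
import cv2
im=manip.get_image('wrist'); t=manip.get_image('top')
print(np.round(im['pose'],3).tolist())
for c in [(316.5,246,.064),(315.5,221,.004)]: print(atz(im,*c,fish=True))
r=manip.regions_of(im,'spring_1')[0]['region']; v,u=np.nonzero(r); print(u.min(),u.max(),v.min(),v.max(),u.mean(),v.mean())
print(atz(im,u.mean(),v.mean(),.034,True))
r=manip.regions_of(t,'spring_1'); 
for x in r:
    v,u=np.nonzero(x['region']); print(x['confidence'],u.mean(),v.mean(),atz(t,u.mean(),v.mean(),.034))
c=im['image'][190:290,260:380,::-1]; cv2.imwrite('pics/w1c.png',cv2.resize(c,None,fx=6,fy=6,interpolation=cv2.INTER_CUBIC))
c=t['image'][220:275,375:430,::-1]; cv2.imwrite('pics/t1c.png',cv2.resize(c,None,fx=10,fy=10,interpolation=cv2.INTER_CUBIC))
E
```

```text
[[-0.003, 0.955, 0.296, 0.311], [1.0, 0.003, 0.001, -0.241], [-0.0, 0.296, -0.955, 0.295], [0.0, 0.0, 0.0, 1.0]]
[ 0.38846722 -0.24256966  0.064     ]
[ 0.38726696 -0.24372156  0.004     ]
296 335 207 263 315.3233082706767 236.13784461152883
[ 0.39089424 -0.24360116  0.034     ]
0.16 323.34713411240955 180.85920979410128 [ 0.57545628 -0.03519495  0.034     ]
```

View pics/w1c.png

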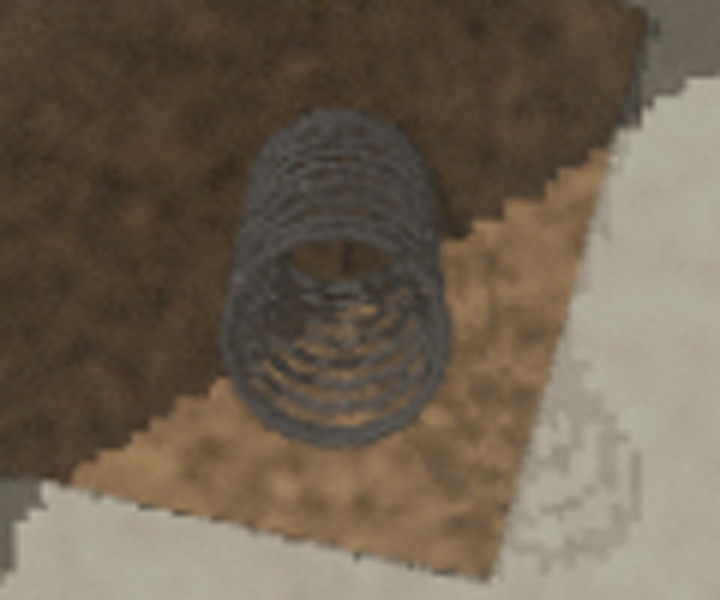

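View pics/t1c.png

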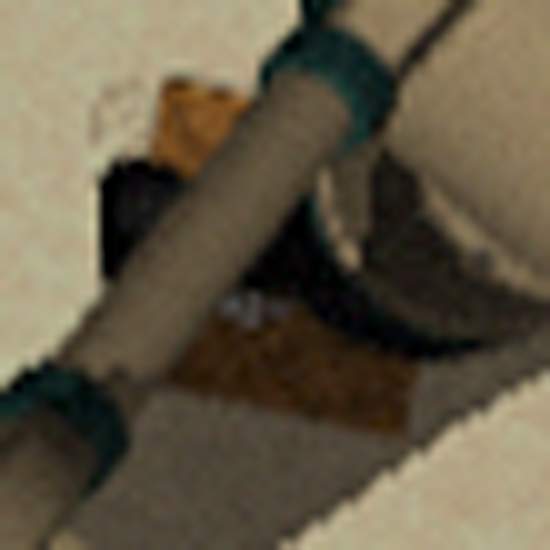

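Request:
step_arm:
  targets:
    - [[0,-1.5,2.8],0]
    - [[40,-1.5,2.8],0]
    - [[80,-1.5,2.8],0]
    - [[100,-1.5,2.8],0]
    - [[105,-1.5,2.8],0]
    - [[105,-1.5,2.8],0]
    - [[105,-1.5,2.8],0]

```text
clock: 5.5
position: [0.3895, -0.2449, 0.0161]
ee_rot: [0.708, -0.001, 0.706, -0.0]
contact_force: [0.2, -0.0, 0.4]
width: 0.0684
```

Request:
step_arm:
  targets:
    - [[0,0,0],0]
    - [[0,0,0],0]
    - [[0,0,0],0]
    - [[0,0,0],0]
    - [[0,0,0],0]
    - [[0,0,0],0]
    - [[0,0,0],0]
    - [[0,0,0],0]
  grip: 0.9
  grip_force: 20

```text
clock: 6.3
position: [0.3886, -0.2442, 0.0151]
ee_rot: [0.707, -0.0, 0.707, 0.0]
contact_force: [0.0, 0.0, 1.4]
width: 0.0251
```

```bash
python3 - <<'E'
from h import *
pr(); im=manip.get_image('wrist'); save('w2',im)
E
```

```text
t 6.3 p [ 388.6 -244.2   15.1] F [0.02 0.02 1.37] w 25.1 yaw 0.03
[[0.0, -0.0, 1.0], [-0.0, 1.0, 0.0], [-1.0, -0.0, 0.0]] [-0.713  0.295  2.015  0.     0.831 -2.284]
```

View pics/w2.png

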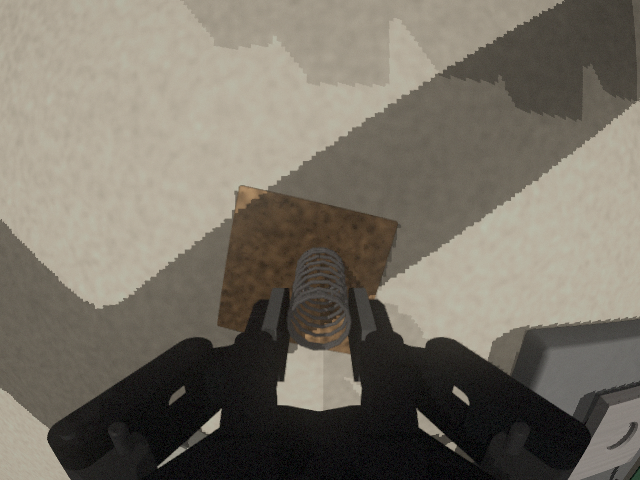

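```bash
python3 - <<'E'
from h import *
t=cv2.imread('pics/w2.png')
cv2.imwrite('pics/w2c.png',cv2.resize(t[230:370,250:390],None,fx=5,fy=5,interpolation=cv2.INTER_CUBIC))
E
```

```text
(no output)
```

View pics/w2c.png

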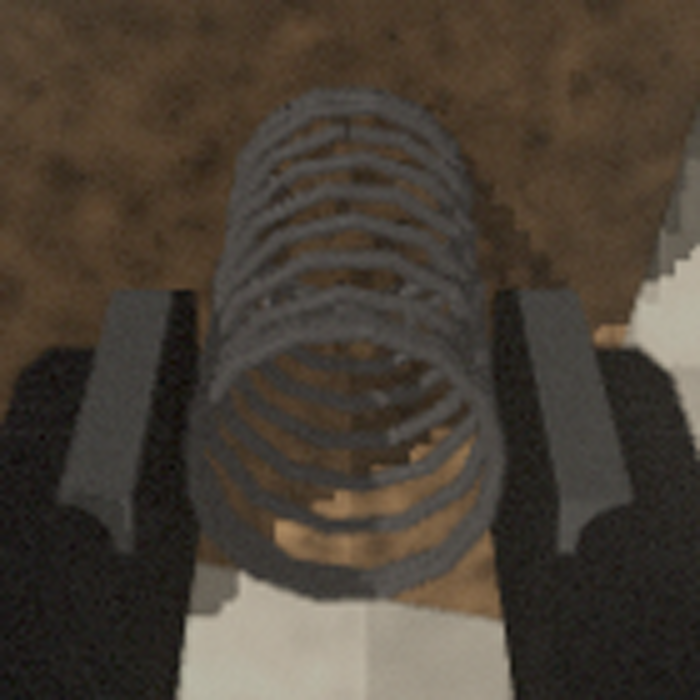

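Request:
step_arm:
  targets:
    - [[-40,0,0],0]
    - [[-80,0,0],0]
    - [[-105,40,0],0]
    - [[-105,85,0],0]
    - [[-105,130,0],0]
    - [[-105,175,0],0]
    - [[-105,215,0],0]
    - [[-105,227,30],0]
    - [[-105,227,75],0]
    - [[-105,227,110],0]
    - [[-105,227,125],0]
    - [[-105,227,125],0]
    - [[-105,227,125],0]
    - [[-105,227,125],0]

```text
clock: 7.75
position: [0.5114, -0.0168, 0.1197]
ee_rot: [0.706, 0.0, 0.708, 0.0]
contact_force: [1.4, -0.2, 0.1]
width: 0.0249
```

```bash
python3 - <<'E'
from h import *
pr(); im=manip.get_image('wrist'); save('w3',im)
pr()
t=im['image'][:,:,::-1]
cv2.imwrite('pics/w3c.png',cv2.resize(t[160:360,230:410],None,fx=4,fy=4,interpolation=cv2.INTER_CUBIC)[:,:,:])
import pickle; pickle.dump(im,open('w3.pkl','wb'))
E
```

```text
t 7.75 p [511.4 -16.8 119.7] F [ 1.37 -0.17  0.15] w 24.9 yaw 0.02
[[-0.002, -0.0, 1.0], [0.0, 1.0, 0.0], [-1.0, 0.0, -0.002]] [-0.169  0.243  1.763  0.     1.137 -1.74 ]
t 7.8 p [511.6 -16.9 120. ] F [0.53 0.53 0.13] w 25.1 yaw 0.01
[[-0.002, -0.0, 1.0], [0.0, 1.0, 0.0], [-1.0, 0.0, -0.002]] [-0.169  0.243  1.763  0.     1.137 -1.74 ]
```

View pics/w3.png

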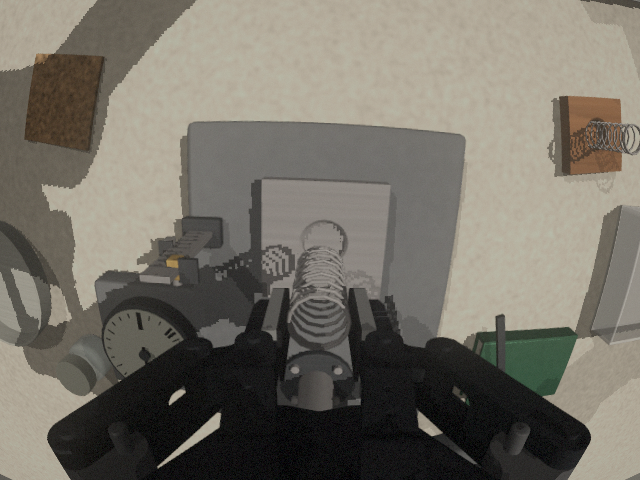

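View pics/w3c.png

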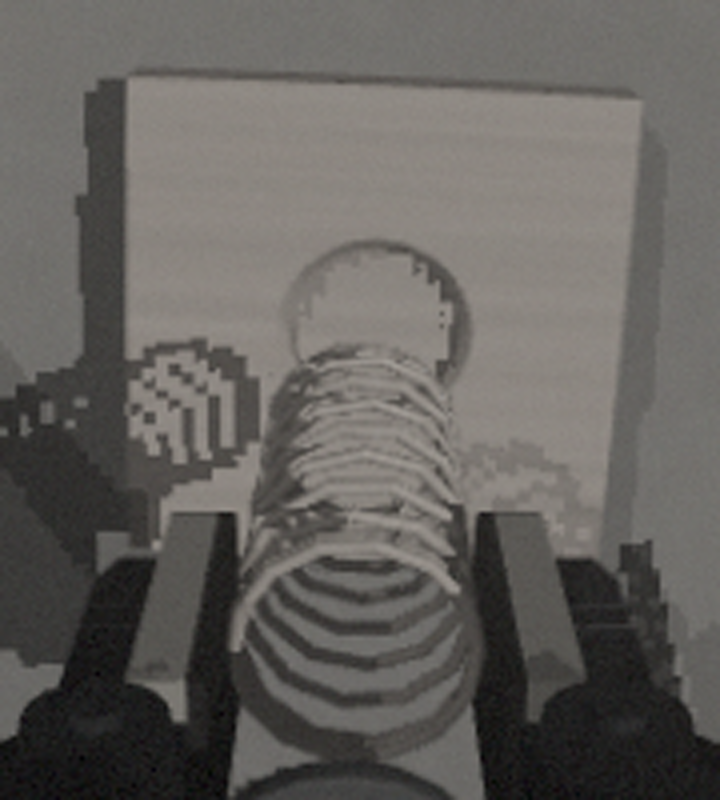

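```bash
cat >> h.py <<'E'
def projf(im,P):
    P=np.atleast_2d(P); C=(P-im['pose'][:3,3])@im['pose'][:3,:3]
    r=np.hypot(C[:,0],C[:,1]); th=np.arctan2(r,C[:,2]); k=th/r*im['fx']
    return np.c_[im['cx']+C[:,0]*k, im['cy']+C[:,1]*k]
def circ(c,r,z):
    a=np.linspace(0,2*np.pi,181); return np.c_[c[0]+r*np.cos(a),c[1]+r*np.sin(a),np.full(181,z)]
def ext(uv): return np.r_[uv.min(0),uv.max(0)]
E
python3 - <<'E'
from h import *
import pickle; im=pickle.load(open('w3.pkl','rb'))
C=lambda x,y:(230+x/4,160+y/4)
def fit(r,z,l,t,rr,b):
    tgt=np.array([C(l or 0,t or 0)[0],C(0,t or 0)[1],C(rr or 0,0)[0],C(0,b or 0)[1]])
    m=np.array([l is not None,t is not None,rr is not None,b is not None])
    f=lambda p:(ext(projf(im,circ(p[:2],p[2],z)))-tgt)[m]
    g=lambda p:(ext(projf(im,circ(p[:2],r,z)))-tgt)[m]
    s=least_squares(g,[.514,-.017]); print('fixed r',s.x*1000,s.fun)
    if m.sum()>=3: s=least_squares(f,[.514,-.017,r]); print('free',s.x*1000,s.fun)
print('recess rim'); fit(.0145,.056,287,240,472,None)
print('spring top'); fit(.013,.169,232,None,482,757)
print('spring top w/ top edge'); fit(.013,.169,232,545,482,757)
print('spring foot'); fit(.013,.109,None,345,None,None)
for u,v in [(128,78),(640,98)]: print(atz(im,*C(u,v),.056,True)*1000)
E
```

```text
recess rim
fixed r [512.52828705 -12.12430201] [ 1.59388925 -0.05590474 -1.59946474]
free [513.66544297 -12.11360048  15.59897013] [ 0.00000000e+00 -2.84217094e-14  0.00000000e+00]
spring top
fixed r [509.62203677 -16.18583818] [-2.33625434  2.33861478  0.23135576]
free [510.38785631 -16.18526824  12.11985679] [ 7.38964445e-13 -1.13686838e-13 -1.25055521e-12]
spring top w/ top edge
fixed r [510.72381262 -16.18372374] [-2.22561203 -1.86062559  2.22841832  2.45095345]
free [510.51298131 -16.18507272  12.07361582] [ 0.13045286 -0.1452334  -0.13053448  0.15965817]
spring foot
fixed r [511.73467757 -17.00207272] [-4.44333665e-07]
[470.78774817 -53.18815973  56.        ]
[473.84638005  30.35152033  56.        ]
```

Request:
step_arm:
  targets:
    - [[25,2.5,2],0]
    - [[45,2.5,2],0]
    - [[46,2.5,2],0]
    - [[46,2.5,2],0]
    - [[46,2.5,2],0]

```text
clock: 8.3
position: [0.516, -0.0147, 0.0753]
ee_rot: [0.708, -0.0, 0.706, 0.0]
contact_force: [0.3, -0.4, -0.1]
width: 0.0246
```

```bash
python3 - <<'E'
from h import *
pr(); im=manip.get_image('wrist'); save('w4',im)
t=im['image'][:,:,::-1]
cv2.imwrite('pics/w4c.png',cv2.resize(t[230:360,250:390],None,fx=5.5,fy=4.5,interpolation=cv2.INTER_CUBIC)[:,:,:])
im2=manip.get_image('side'); save('s4',im2)
cv2.imwrite('pics/s4c.png',cv2.resize(im2['image'][200:280,300:400,::-1],None,fx=7,fy=7,interpolation=cv2.INTER_CUBIC)[:,:,:])
import pickle; pickle.dump(im,open('w4.pkl','wb'))
E
```

```text
t 8.3 p [516.  -14.7  75.3] F [ 0.33 -0.37 -0.11] w 24.6 yaw 0.02
[[0.002, -0.0, 1.0], [-0.0, 1.0, 0.0], [-1.0, -0.0, 0.002]] [-0.163  0.292  1.821  0.     1.027 -1.735]
```

View pics/w4c.png

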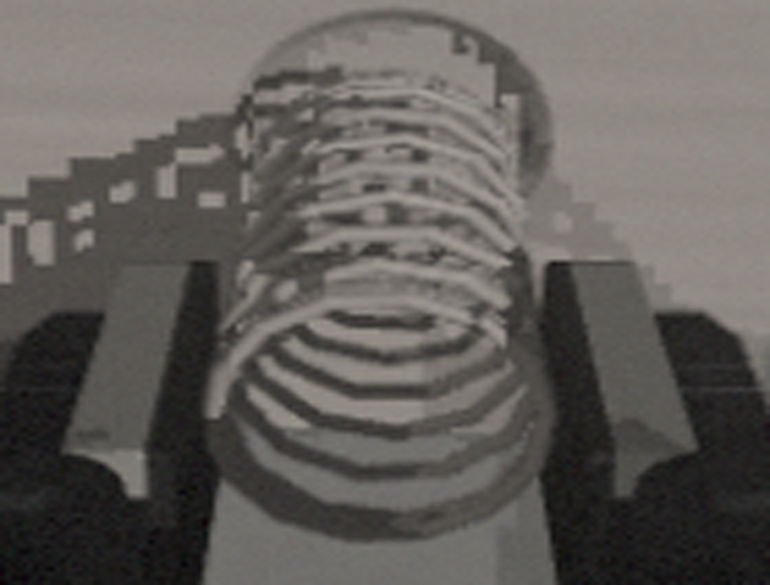

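View pics/s4c.png

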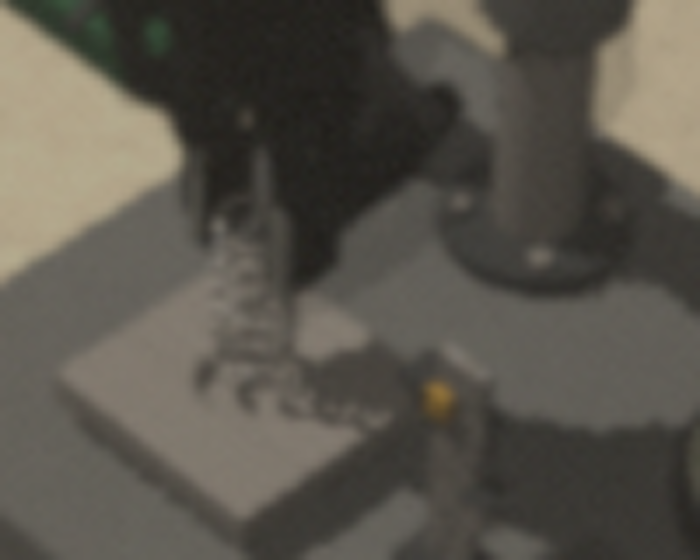

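```bash
python3 - <<'E'
from h import *
import pickle; im=pickle.load(open('w4.pkl','rb'))
U=lambda x:250+x/5.5
V=lambda y:230+y/4.5
def fit(r,z,l,t,rr,b):
    tgt=np.array([U(l),V(t),U(rr),V(b or 0)]); m=np.array([1,1,1,b is not None],bool)
    for z in z:
        f=lambda p:(ext(projf(im,circ(p[:2],p[2],z)))-tgt)[m]
        s=least_squares(f,[.514,-.017,r]); print(z,s.x*1000,s.fun)
fit(.0145,[.056],238,10,553,None)
fit(.0145,[.0645,.066],250,72,522,None)
fit(.013,[.124],207,285,553,540)
print(im['pose'][:3,3])
t=im['image'][225:275,285:355,::-1]
cv2.imwrite('pics/w4d.png',cv2.resize(t,None,fx=10,fy=10,interpolation=cv2.INTER_LINEAR))
E
```

```text
0.056 [514.09393963 -12.44023216  15.96212294] [0.00000000e+00 2.84217094e-14 0.00000000e+00]
0.0645 [516.4626772  -13.43546995  13.29905464] [0.00000000e+00 2.84217094e-14 0.00000000e+00]
0.066 [515.84974822 -13.44304416  13.19123805] [0.00000000e+00 1.70530257e-13 0.00000000e+00]
0.124 [514.66148234 -14.09771033  12.50766598] [-0.69510562  0.77288561  0.69540777 -0.85235959]
[ 0.44085858 -0.01436974  0.2495233 ]
```

View pics/w4d.png

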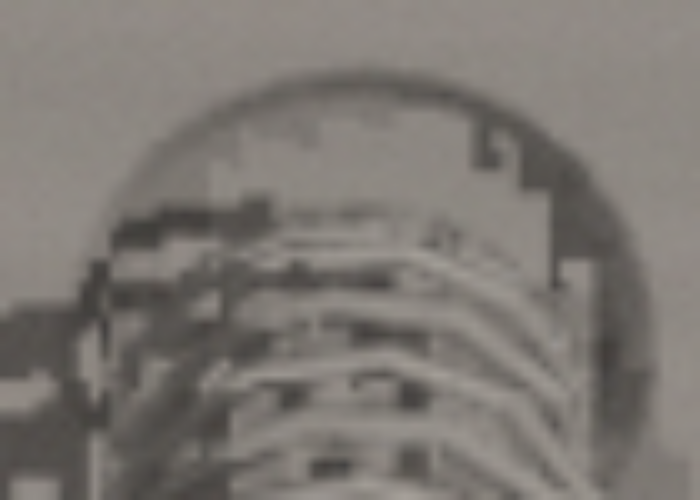

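Request:
step_arm:
  targets:
    - [[0,1,-1.3],0]
    - [[4,1,-1.3],0]
    - [[8,1,-1.3],0]
    - [[9,1,-1.3],0]
    - [[9,1,-1.3],0]
    - [[9,1,-1.3],0]

```text
clock: 9.0
position: [0.5141, -0.0135, 0.065]
ee_rot: [0.707, -0.0, 0.707, 0.0]
contact_force: [-0.1, -0.1, 0.5]
width: 0.0253
```

```bash
python3 - <<'E'
from h import *
pr(); im=manip.get_image('wrist'); save('w5',im)
t=im['image'][:,:,::-1]
cv2.imwrite('pics/w5c.png',cv2.resize(t[225:355,250:390],None,fx=5.5,fy=4.5,interpolation=cv2.INTER_CUBIC)[:,:,:])
E
```

```text
t 9.0 p [514.1 -13.5  65. ] F [-0.1  -0.08  0.5 ] w 25.3 yaw 0.03
[[-0.0, -0.0, 1.0], [0.0, 1.0, 0.0], [-1.0, 0.0, -0.0]] [-0.162  0.302  1.837  0.     1.003 -1.733]
```

View pics/w5c.png

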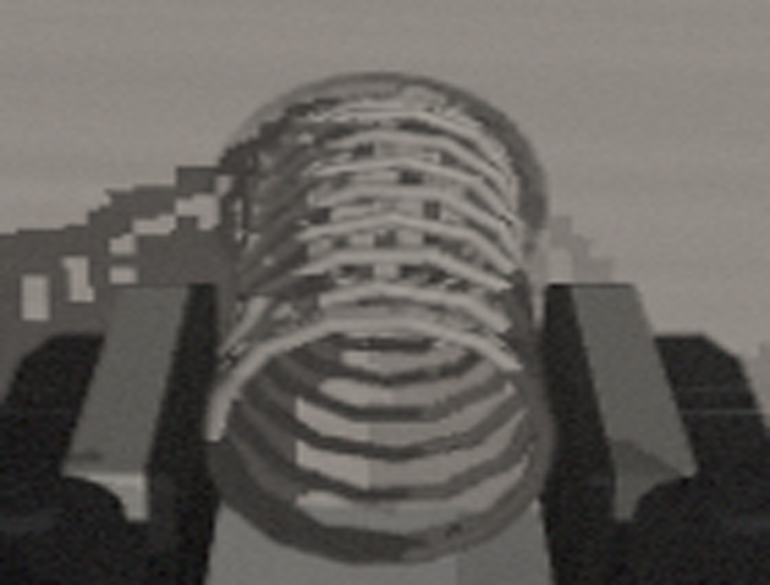

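Request:
step_arm:
  targets:
    - [[1,0.4,0],0]
    - [[2,0.4,0],0]
    - [[3,0.4,0],0]
    - [[3.5,0.4,0],0]
    - [[3.5,0.4,0],0]
    - [[3.5,0.4,0],0]

```text
clock: 9.65
position: [0.5142, -0.0131, 0.0617]
ee_rot: [0.707, -0.0, 0.707, 0.0]
contact_force: [-0.6, 0.7, 0.3]
width: 0.0253
```

```bash
python3 - <<'E'
from h import *
pr(); im=manip.get_image('wrist'); save('w6',im)
t=im['image'][:,:,::-1]
cv2.imwrite('pics/w6c.png',cv2.resize(t[225:355,250:390],None,fx=5.5,fy=4.5,interpolation=cv2.INTER_CUBIC)[:,:,:])
E
```

```text
t 9.65 p [514.2 -13.1  61.7] F [-0.55  0.66  0.3 ] w 25.3 yaw 0.02
[[0.0, -0.0, 1.0], [0.0, 1.0, 0.0], [-1.0, 0.0, 0.0]] [-0.161  0.305  1.842  0.     0.995 -1.732]
```

View pics/w6c.png

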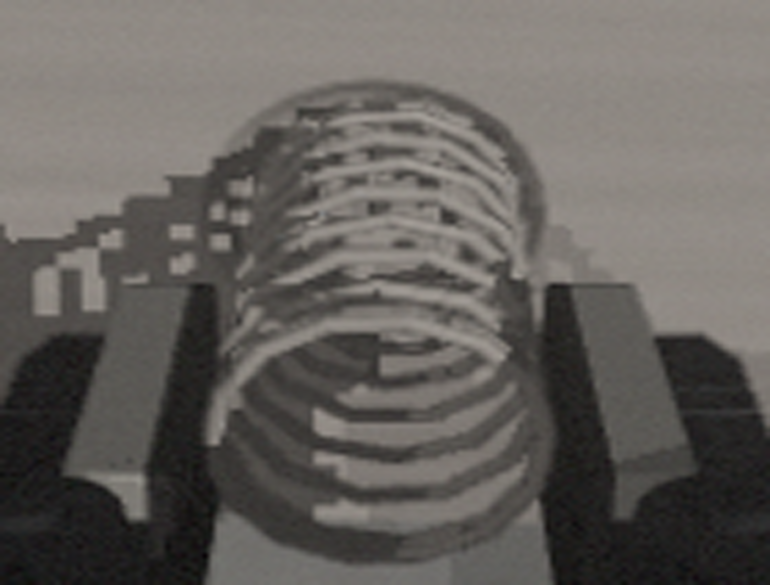

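Request:
step_arm:
  targets:
    - [[0.6,0,0],0]
    - [[1.2,0,0],0]
    - [[1.2,0,0],0]
    - [[1.2,0,0],0]

```text
clock: 10.1
position: [0.5141, -0.013, 0.0604]
ee_rot: [0.707, -0.0, 0.707, 0.0]
contact_force: [0.5, 0.8, 1.2]
width: 0.0252
```

```bash
python3 - <<'E'
from h import *
pr(); im=manip.get_image('top'); save('t6',im)
t=im['image'][:,:,::-1]
cv2.imwrite('pics/t6c.png',cv2.resize(t[130:240,270:400],None,fx=6,fy=5,interpolation=cv2.INTER_CUBIC)[:,:,:])
E
```

```text
t 10.1 p [514.1 -13.   60.4] F [0.54 0.76 1.24] w 25.2 yaw 0.03
[[0.0, -0.0, 1.0], [0.0, 1.0, 0.0], [-1.0, 0.0, 0.0]] [-0.161  0.307  1.843  0.     0.992 -1.732]
```

View pics/t6c.png

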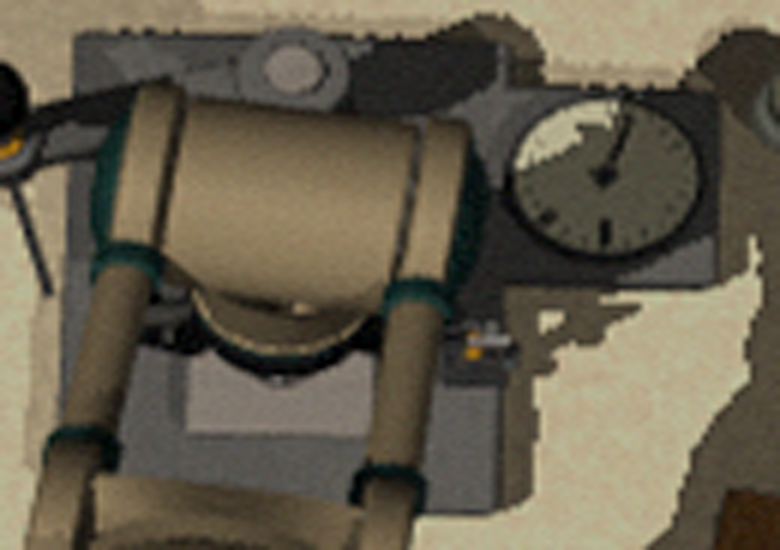

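Request:
step_arm:
  targets:
    - [[0,0,0],0]
    - [[0,0,0],0]
    - [[0,0,0],0]
    - [[0,0,0],0]
    - [[-35,0,0],0]
    - [[-75,0,0],0]
    - [[-110,0,0],0]
    - [[-110,0,0],0]
    - [[-110,0,0],0]
  grip: 0.2

```text
clock: 11.05
position: [0.5144, -0.0131, 0.1711]
ee_rot: [0.708, -0.0, 0.706, 0.0]
contact_force: [-0.3, 0.8, -0.4]
width: 0.0682
```

```bash
python3 - <<'E'
from h import *
pr(); im=manip.get_image('wrist'); save('w7',im)
t=im['image'][:,:,::-1]
cv2.imwrite('pics/w7c.png',cv2.resize(t[170:310,230:410],None,fx=4,fy=4,interpolation=cv2.INTER_CUBIC)[:,:,:])
E
```

```text
t 11.05 p [514.4 -13.1 171.1] F [-0.31  0.78 -0.42] w 68.2 yaw 0.03
[[0.002, -0.001, 1.0], [-0.0, 1.0, 0.001], [-1.0, -0.0, 0.002]] [-0.161  0.203  1.68   0.     1.257 -1.732]
```

View pics/w7c.png

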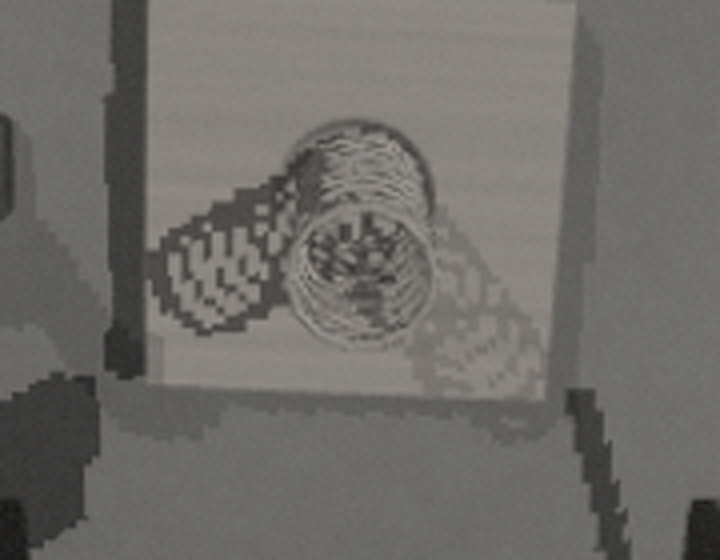

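View pics/w7.png

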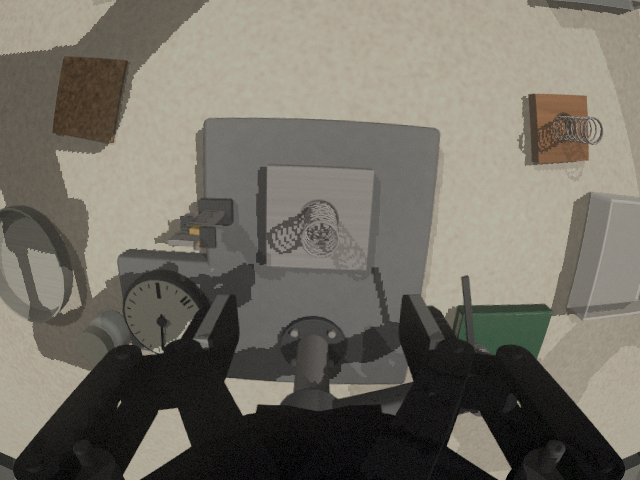

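Request:
step_arm:
  targets:
    - [[-50,0,0],8.5]
    - [[-100,0,0],17]
    - [[-130,10,10],25.5]
    - [[-140,40,30],34]
    - [[-140,75,60],42.5]
    - [[-140,105,85],51]
    - [[-140,115,93],59.5]
    - [[-140,115,93],68]
    - [[-140,115,93],74]
    - [[-140,115,93],74]
    - [[-140,115,93],74]
    - [[-140,115,93],74]
  grip: 0.2

```text
clock: 12.3
position: [0.6067, 0.1018, 0.3096]
ee_rot: [0.565, 0.425, 0.565, -0.425]
contact_force: [-0.2, -0.2, -0.5]
width: 0.0681
```

```bash
python3 - <<'E'
from h import *
pr(); im=manip.get_image('wrist'); save('w8',im); t=manip.get_image('top'); save('t8',t)
for i in (im,t): print([(np.round(d['xyz'],4).tolist(),round(d['confidence'],2)) for d in manip.search_frame(i,'knob')])
import pickle; pickle.dump(im,open('w8.pkl','wb'))
E
```

```text
t 12.3 p [606.7 101.8 309.6] F [-0.17 -0.2  -0.51] w 68.1 yaw -73.9
[[-0.001, 0.961, 0.277], [0.0, 0.277, -0.961], [-1.0, -0.001, -0.0]] [ 0.053  0.303  1.202  0.     1.638 -0.228]
[([0.6047, 0.1101, 0.2626], 0.88), ([0.391, -0.2223, 0.0039], 0.55), ([0.427, 0.2378, 0.0369], 0.44)]
[([0.5769, 0.0988, 0.1258], 0.55)]
```

View pics/w8.png

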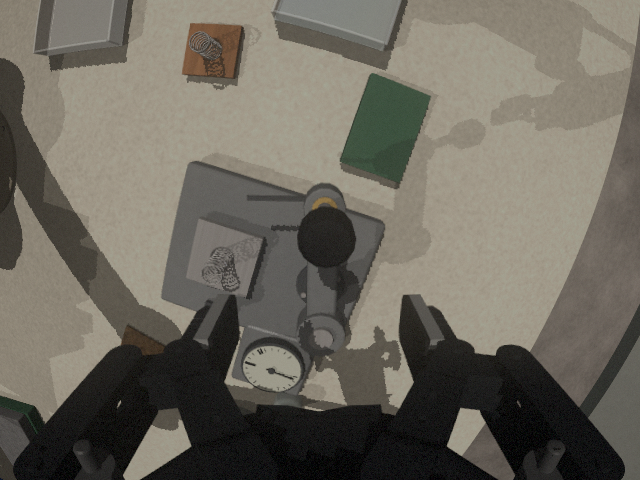

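```bash
python3 - <<'E'
from h import *
import pickle; im=pickle.load(open('w8.pkl','rb'))
for z in (.24,.25,.26):
    f=lambda p: ext(projf(im,circ(p[:2],p[2],z)))-np.array([297,206,355.5,268])
    s=least_squares(f,[.607,.105,.019]); print(z,s.x*1000,s.fun)
p=atz(im,323,338,.172,True); print('col',p)
E
```

```text
0.24 [612.46087723 103.35534917  21.20270601] [-1.51391521  1.54779844  1.51928353 -1.62501634]
0.25 [611.40866614 106.27352964  20.33402746] [-1.51391523  1.54779845  1.51928356 -1.6250163 ]
0.26 [610.35645503 109.19171014  19.4653489 ] [-1.51391522  1.54779844  1.51928356 -1.62501632]
col [ 0.6460624  -0.01657401  0.172     ]
```

Request:
step_arm:
  targets:
    - [[10,5.4,-4.9],0]
    - [[40,5.4,-4.9],0]
    - [[70,5.4,-4.9],0]
    - [[74,5.4,-4.9],0]
    - [[74,5.4,-4.9],0]
    - [[74,5.4,-4.9],0]

```text
clock: 13.1
position: [0.6118, 0.1084, 0.2378]
ee_rot: [0.566, 0.426, 0.564, -0.425]
contact_force: [0.6, -0.2, -0.3]
width: 0.0682
```

Request:
step_arm:
  targets:
    - [[0,0,0],0]
    - [[0,0,0],0]
    - [[0,0,0],0]
    - [[0,0,0],0]
  grip: 0.45
  grip_force: 20

```text
clock: 13.5
position: [0.611, 0.1081, 0.2369]
ee_rot: [0.565, 0.426, 0.565, -0.425]
contact_force: [-0.5, 0.6, -0.1]
width: 0.0469
```

```bash
python3 - <<'E'
from h import *
s,R=pr(); im=manip.get_image('wrist'); save('w9',im)
p=s['position'][:2]; C=np.array([.6447,-.018]); r=p-C; print(r,np.linalg.norm(r),np.degrees(np.arctan2(r[1],r[0])))
r0=np.linalg.norm(r)
# arc rows: 20 rows in tool frame
out=[]
N=18; tot=72.4+1.0
for k in range(1,N+1):
    # smooth
    a=np.radians(tot*k/N); c,sn=np.cos(a),np.sin(a)
    q=C+np.array([c*r[0]-sn*r[1],sn*r[0]+c*r[1]])
    d=R.T@np.r_[q-p,0]*1000
    out.append([[0,round(d[1]),round(d[2])],round(-tot*k/N,1)])
print(out)
E
```

```text
t 13.5 p [611.  108.1 236.9] F [-0.5   0.61 -0.14] w 46.9 yaw -73.97
[[0.001, 0.961, 0.276], [0.0, 0.276, -0.961], [-1.0, 0.001, 0.0]] [ 0.063  0.328  1.338  0.     1.474 -0.217]
[-0.03366842  0.12614681] 0.13056254893608274 104.94383036130168
[[[0, -9, 0], -4.1], [[0, -19, 1], -8.2], [[0, -28, 2], -12.2], [[0, -37, 5], -16.3], [[0, -46, 7], -20.4], [[0, -54, 11], -24.5], [[0, -63, 15], -28.5], [[0, -71, 19], -32.6], [[0, -79, 24], -36.7], [[0, -86, 30], -40.8], [[0, -93, 36], -44.9], [[0, -99, 43], -48.9], [[0, -105, 50], -53.0], [[0, -111, 58], -57.1], [[0, -116, 65], -61.2], [[0, -120, 74], -65.2], [[0, -124, 82], -69.3], [[0, -127, 91], -73.4]]
```

View pics/w9.png

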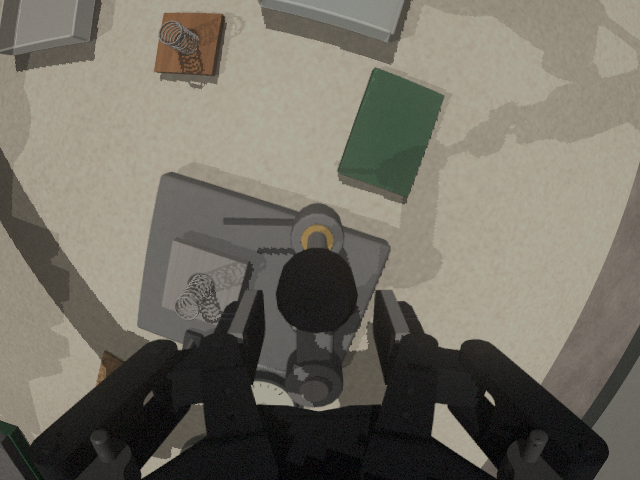

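Request:
step_arm:
  targets:
    - [[0,-9,0],-4.1]
    - [[0,-19,1],-8.2]
    - [[0,-28,2],-12.2]
    - [[0,-37,5],-16.3]
    - [[0,-46,7],-20.4]
    - [[0,-54,11],-24.5]
    - [[0,-63,15],-28.5]
    - [[0,-71,19],-32.6]
    - [[0,-79,24],-36.7]
    - [[0,-86,30],-40.8]
    - [[0,-93,36],-44.9]
    - [[0,-99,43],-48.9]
    - [[0,-105,50],-53.0]
    - [[0,-111,58],-57.1]
    - [[0,-116,65],-61.2]
    - [[0,-120,74],-65.2]
    - [[0,-122,78],-67.3]
    - [[0,-124,82],-69.3]
    - [[0,-125.5,86],-71.3]
    - [[0,-127,91],-73.4]

```text
clock: 15.55
position: [0.5138, -0.0145, 0.2366]
ee_rot: [0.707, 0.003, 0.707, -0.003]
contact_force: [-1.0, 0.5, -0.7]
width: 0.047
```

```bash
python3 - <<'E'
from h import *
s,R=pr(); im=manip.get_image('wrist'); save('w10',im); t=manip.get_image('side'); save('s10',t)
cv2.imwrite('pics/s10c.png',cv2.resize(t['image'][110:310,270:460,::-1],None,fx=4,fy=3,interpolation=cv2.INTER_CUBIC))
E
```

```text
t 15.55 p [513.8 -14.5 236.6] F [-0.96  0.47 -0.74] w 47.0 yaw -0.49
[[0.0, 0.009, 1.0], [0.0, 1.0, -0.009], [-1.0, 0.0, 0.0]] [-0.164  0.164  1.564  0.     1.413 -1.726]
```

View pics/w10.png

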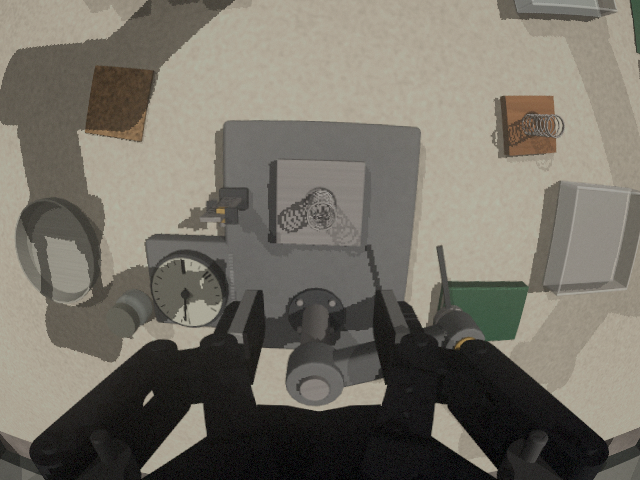

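View pics/s10c.png

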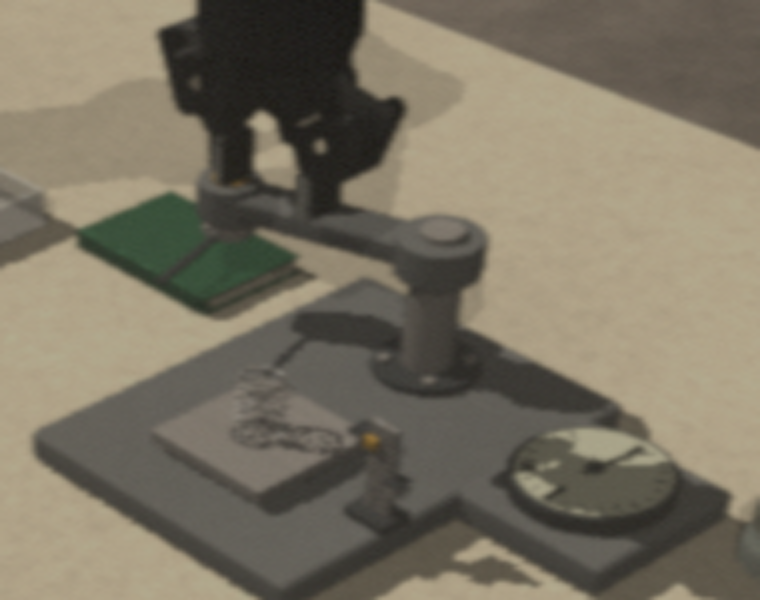

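```bash
python3 - <<'E'
from h import *
import pickle
im=manip.get_image('wrist'); s,R=st()
# build pose for w9: rigid transform of cam rel tcp
T=np.eye(4);T[:3,:3]=R;T[:3,3]=s['position']
rel=np.linalg.inv(T)@im['pose']
print(np.round(rel,4).tolist())
a=np.radians(-73.97)
R9=np.array([[0,-np.sin(a),np.cos(a)],[0,np.cos(a),np.sin(a)],[-1,0,0]])
T9=np.eye(4);T9[:3,:3]=R9;T9[:3,3]=[.611,.1081,.2369]
im9=dict(im);im9['pose']=T9@rel
for h in (0,.011,.0187,.03): print(h,projf(im9,np.array([.611,.1081,.2369+h])))
for z in (.245,.25,.255,.26):
    f=lambda p: ext(projf(im9,circ(p[:2],p[2],z)))-np.array([276,248,357,332])
    q=least_squares(f,[.607,.105,.019]); print(z,q.x*1000,q.fun, (R9.T@np.r_[q.x[:2]-[.611,.1081],0])*1000)
print(projf(im,np.array([.5144,-.0131,.265])))
E
```

```text
[[0.0002, -0.2951, 0.9555, -0.1744], [1.0, 0.0013, 0.0002, -0.0], [-0.0013, 0.9555, 0.2951, -0.0747], [0.0, 0.0, 0.0, 1.0]]
0 [[318.54694355 276.40438357]]
0.011 [[318.53990923 285.3614768 ]]
0.0187 [[318.53450046 292.24941707]]
0.03 [[318.52572907 303.42089873]]
0.245 [611.35521849 103.18080818  21.45091065] [-2.73957112  2.87332694  2.73513346 -3.20459866] [ 0.         -1.01698213  4.82601033]
0.25 [610.72324367 105.48679866  20.80613382] [-2.73957142  2.87332713  2.73513387 -3.20459788] [ 0.         -0.98760636  2.43516919]
0.255 [610.09126875 107.79278947  20.16135681] [-2.7395714   2.873327    2.73513397 -3.20459793] [ 0.         -0.95823058  0.04432771]
0.26 [609.45929373 110.09878064  19.51657963] [-2.73957101  2.87332642  2.73513374 -3.20459897] [ 0.         -0.9288548  -2.34651413]
[[321.69734703 302.86329712]]
```

```bash
python3 - <<'E'
from h import *
im=manip.get_image('wrist'); t=manip.get_image('top'); save('t11',t)
print(atz(im,460,335,.172,True), atz(im,314,388,.172,True))
cv2.imwrite('pics/t11c.png',cv2.resize(t['image'][100:240,220:400,::-1],None,fx=4.4,fy=4.2,interpolation=cv2.INTER_CUBIC))
E
```

```text
[0.59541569 0.0975013  0.172     ] [ 0.64241731 -0.01918231  0.172     ]
```

View pics/t11c.png

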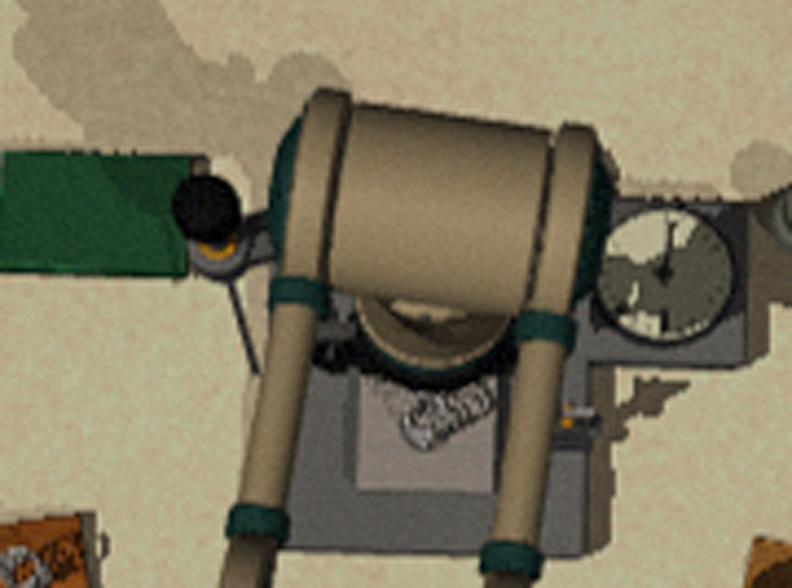

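```bash
python3 - <<'E'
from h import *
t=manip.get_image('top'); s=manip.get_image('side')
def tri(a,b):
    (o1,d1),(o2,d2)=a,b; d1=d1/np.linalg.norm(d1); d2=d2/np.linalg.norm(d2)
    A=np.c_[d1,-d2]; k=np.linalg.lstsq(A,o2-o1,rcond=None)[0]
    return (o1+k[0]*d1+o2+k[1]*d2)/2, np.linalg.norm(o1+k[0]*d1-o2-k[1]*d2)
print(tri(ray(t,267,149.25),ray(s,327.5,138)))
print(tri(ray(t,317.2,201.7),ray(s,335.5,254)))
im=cv2.imread('pics/side0.png'); cv2.imwrite('pics/k.png',cv2.resize(im[110:210,280:400],None,fx=6,fy=6,interpolation=cv2.INTER_CUBIC))
E
```

```text
(array([0.61120066, 0.10482116, 0.25066981]), np.float64(0.0028132932496967022))
(array([ 0.51341859, -0.01693845,  0.0578234 ]), np.float64(0.000624259446146559))
```

View pics/k.png

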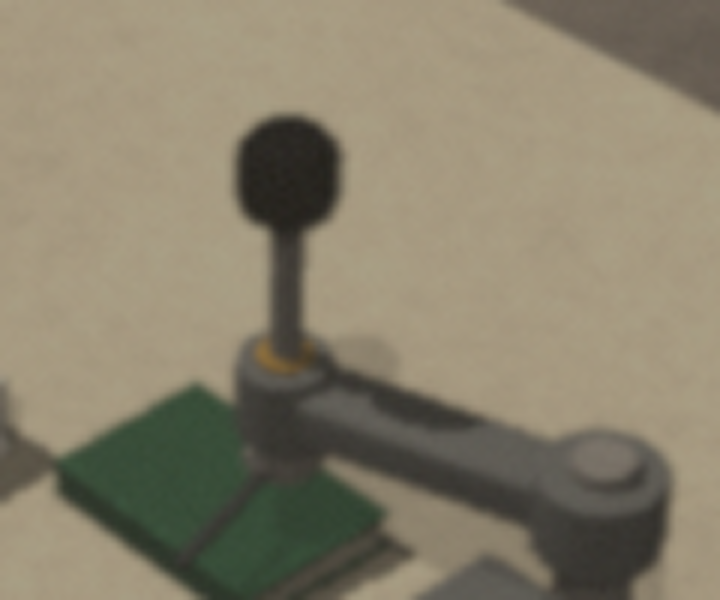

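Request:
step_arm:
  targets:
    - [[-45,0,0],8.5]
    - [[-65,20,20],17]
    - [[-65,50,45],25.5]
    - [[-65,85,70],34]
    - [[-65,115,90],42.5]
    - [[-65,123.4,96],51]
    - [[-65,123.4,96],59.5]
    - [[-65,123.4,96],68]
    - [[-65,123.4,96],73.4]
    - [[-65,123.4,96],73.4]
    - [[-65,123.4,96],73.4]
  grip: 0.2

```text
clock: 17.0
position: [0.6111, 0.1082, 0.3013]
ee_rot: [0.565, 0.425, 0.565, -0.425]
contact_force: [0.1, -0.9, 0.1]
width: 0.0682
```

```bash
python3 - <<'E'
from h import *
s,R=pr(); im=manip.get_image('wrist'); save('w12',im)
t=im['image'][:,:,::-1]; cv2.imwrite('pics/w12c.png',cv2.resize(t[180:380,220:420],None,fx=3,fy=3))
import pickle; pickle.dump(im,open('w12.pkl','wb'))
E
```

```text
t 17.0 p [611.1 108.2 301.3] F [ 0.05 -0.86  0.1 ] w 68.2 yaw -73.85
[[-0.0, 0.961, 0.278], [0.0, 0.278, -0.961], [-1.0, -0.0, -0.0]] [ 0.063  0.312  1.209  0.     1.621 -0.219]
```

View pics/w12c.png

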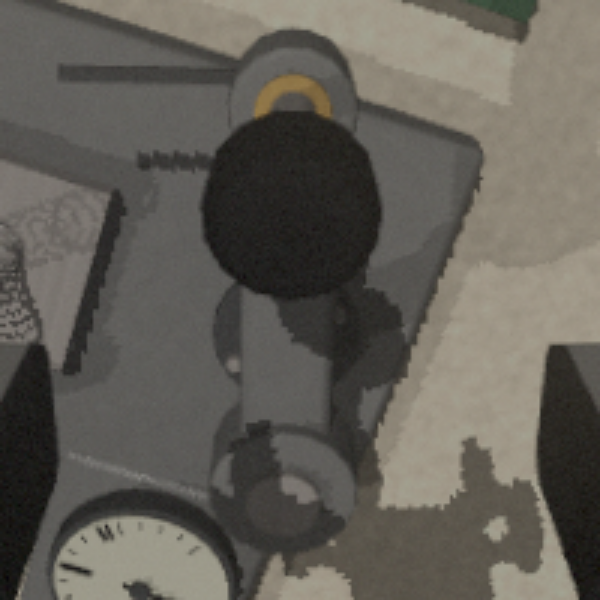

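```bash
python3 - <<'E'
from h import *
import pickle; im=pickle.load(open('w12.pkl','rb')); s,R=st()
for z in (.25,.255,.26):
    f=lambda p: ext(projf(im,circ(p[:2],p[2],z)))-np.array([287.3,216,347.3,279])
    q=least_squares(f,[.607,.105,.019]); print(z,q.x*1000,(R.T@np.r_[q.x[:2]-s['position'][:2],0])*1000)
E
```

```text
0.25 [611.43710697 106.72893584  20.28807043] [-2.40108026e-04 -7.94574082e-02  1.52471407e+00]
0.255 [610.98122953 108.37392872  19.83876508] [ 2.65471360e-05 -6.04356770e-02 -1.82173125e-01]
0.26 [610.5253521  110.01892161  19.38945972] [ 2.93202301e-04 -4.14139438e-02 -1.88906034e+00]
```

Request:
step_arm:
  targets:
    - [[40,0,0],0]
    - [[70,0,0],0]
    - [[80,0,0],0]
    - [[80,0,0],0]
    - [[80,0,0],0]

```text
clock: 17.55
position: [0.6121, 0.1081, 0.2228]
ee_rot: [0.566, 0.426, 0.564, -0.425]
contact_force: [-0.3, -0.4, 0.2]
width: 0.0679
```

Request:
step_arm:
  targets:
    - [[0,0,0],0]
    - [[0,0,0],0]
    - [[0,0,0],0]
    - [[0,-9,0],-4.1]
    - [[0,-19,1],-8.2]
    - [[0,-28,2],-12.2]
    - [[0,-37,5],-16.3]
    - [[0,-37,5],-16.3]
  grip: 0.49

```text
clock: 18.35
position: [0.5764, 0.0929, 0.2221]
ee_rot: [0.62, 0.341, 0.619, -0.341]
contact_force: [-0.0, 0.3, 0.6]
width: 0.0436
```

```bash
python3 - <<'E'
from h import *
s,R=pr(); im=manip.get_image('wrist'); save('w13',im)
E
```

```text
t 18.35 p [576.4  92.9 222.1] F [-0.03  0.27  0.57] w 43.6 yaw -57.69
[[0.001, 0.845, 0.534], [0.0, 0.534, -0.845], [-1.0, 0.001, 0.0]] [ 0.041  0.278  1.448  0.     1.415 -0.523]
```

View pics/w13.png

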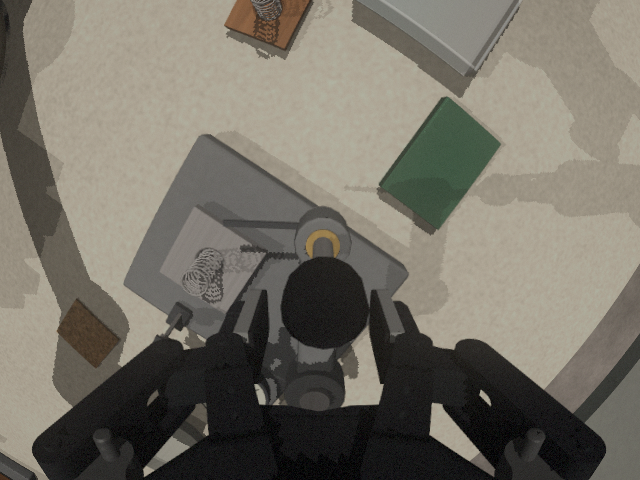

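```bash
python3 - <<'E'
from h import *
s,R=pr()
p=s['position'][:2]; C=np.array([.6447,-.018]); r=p-C
N=14; tot=56.5
out=[]
for k in range(1,N+1):
    a=np.radians(tot*k/N); c,sn=np.cos(a),np.sin(a)
    q=C+np.array([c*r[0]-sn*r[1],sn*r[0]+c*r[1]])
    d=R.T@np.r_[q-p,0]*1000
    out.append([[0,round(d[1]),round(d[2])],round(-tot*k/N,1)])
print(out)
E
```

```text
t 18.4 p [576.9  92.9 222. ] F [ 1.35  0.74 -0.53] w 43.3 yaw -57.77
[[0.001, 0.846, 0.533], [-0.0, 0.533, -0.846], [-1.0, 0.001, 0.001]] [ 0.041  0.278  1.447 -0.     1.415 -0.522]
[[[0, -9, 0], -4.0], [[0, -18, 1], -8.1], [[0, -27, 3], -12.1], [[0, -36, 5], -16.1], [[0, -45, 7], -20.2], [[0, -53, 11], -24.2], [[0, -62, 15], -28.2], [[0, -70, 19], -32.3], [[0, -77, 24], -36.3], [[0, -85, 30], -40.4], [[0, -91, 36], -44.4], [[0, -98, 42], -48.4], [[0, -104, 49], -52.5], [[0, -109, 57], -56.5]]
```

Request:
step_arm:
  targets:
    - [[0,-9,0],-4.0]
    - [[0,-18,1],-8.1]
    - [[0,-27,3],-12.1]
    - [[0,-36,5],-16.1]
    - [[0,-45,7],-20.2]
    - [[0,-53,11],-24.2]
    - [[0,-62,15],-28.2]
    - [[0,-70,19],-32.3]
    - [[0,-77,24],-36.3]
    - [[0,-85,30],-40.4]
    - [[0,-91,36],-44.4]
    - [[0,-95,39],-46.4]
    - [[0,-98,42],-48.4]
    - [[0,-101,45.5],-50.5]
    - [[0,-104,49],-52.5]
    - [[0,-106.5,53],-54.5]
    - [[0,-109,57],-56.5]
    - [[0,-109,57],-56.5]
    - [[0,-109,57],-56.5]

```text
clock: 20.3
position: [0.5155, -0.0134, 0.2215]
ee_rot: [0.707, 0.008, 0.707, -0.008]
contact_force: [-0.6, 1.1, -0.1]
width: 0.0435
```

```bash
python3 - <<'E'
from h import *
s,R=pr(); im=manip.get_image('wrist'); save('w14',im)
E
```

```text
t 20.3 p [515.5 -13.4 221.5] F [-0.6   1.12 -0.13] w 43.5 yaw -1.26
[[0.0, 0.022, 1.0], [0.0, 1.0, -0.022], [-1.0, 0.0, 0.0]] [-0.161  0.174  1.589  0.     1.378 -1.71 ]
```

View pics/w14.png

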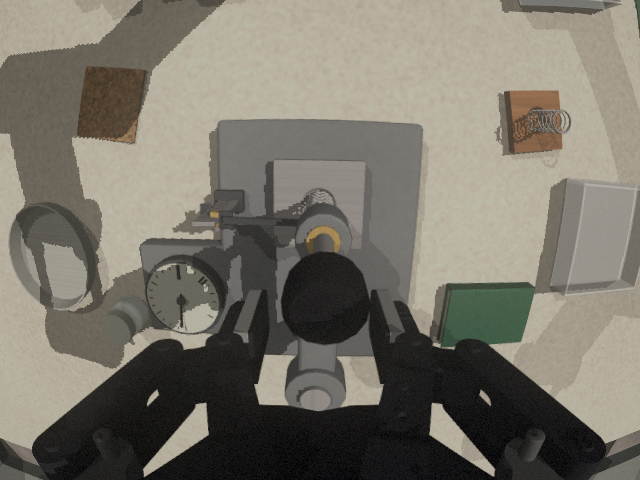

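Request:
step_arm:
  targets:
    - [[0,-2,0],0]
    - [[0,-4,0],0]
    - [[0,-5,0],0]
    - [[0,-5,0],0]
    - [[0,-5,0],0]

```text
clock: 20.85
position: [0.5149, -0.0169, 0.2213]
ee_rot: [0.707, 0.008, 0.707, -0.006]
contact_force: [-1.8, 5.4, 0.8]
width: 0.0437
```

```bash
python3 - <<'E'
from h import *
s,R=pr()
E
```

```text
t 20.85 p [514.9 -16.9 221.3] F [-1.84  5.36  0.76] w 43.7 yaw -1.18
[[-0.0, 0.021, 1.0], [0.003, 1.0, -0.021], [-1.0, 0.003, -0.001]] [-0.17   0.174  1.59   0.003  1.379 -1.721]
```

Request:
step_arm:
  targets:
    - [[0,2,0],0]
    - [[-4,3.5,0],0]
    - [[-7,4,0],0]
    - [[-7,4,0],0]

```text
clock: 21.25
position: [0.5161, -0.015, 0.2292]
ee_rot: [0.708, 0.007, 0.706, -0.008]
contact_force: [0.6, 0.3, -0.3]
width: 0.0438
```

Request:
step_arm:
  targets:
    - [[0,0,0],0]
    - [[0,0,0],0]
    - [[0,0,0],0]
    - [[0,0,0],0]
    - [[0,0,0],0]
  grip: 0.9
  grip_force: 40

```text
clock: 21.75
position: [0.5157, -0.0138, 0.2286]
ee_rot: [0.707, 0.008, 0.707, -0.007]
contact_force: [0.7, 3.5, 2.9]
width: 0.0279
```

```bash
python3 - <<'E'
from h import *
s,R=pr(); im=manip.get_image('wrist'); save('w15',im); t=manip.get_image('top'); save('t15',t)
cv2.imwrite('pics/t15c.png',cv2.resize(t['image'][130:220,320:420,::-1],None,fx=6,fy=6,interpolation=cv2.INTER_CUBIC))
E
```

```text
t 21.75 p [515.7 -13.8 228.6] F [0.72 3.5  2.94] w 27.9 yaw -1.17
[[0.001, 0.02, 1.0], [0.001, 1.0, -0.02], [-1.0, 0.001, 0.001]] [-1.630e-01  1.700e-01  1.576e+00  1.000e-03  1.394e+00 -1.713e+00]
```

View pics/w15.png

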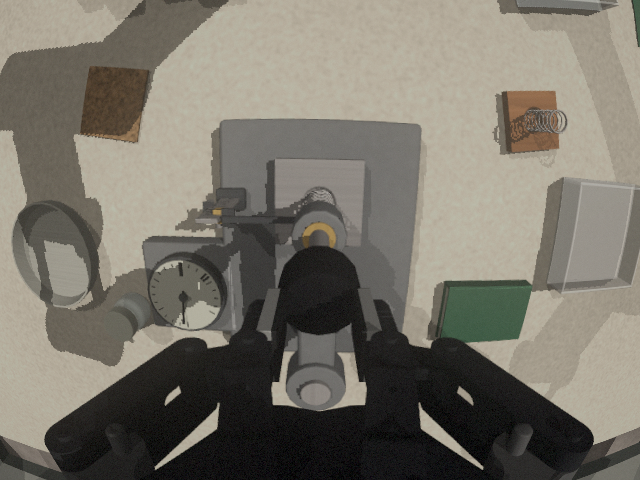

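View pics/t15c.png

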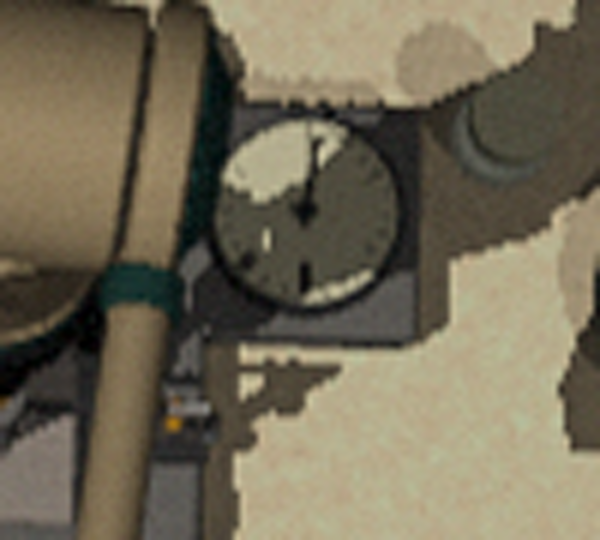

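Request:
step_arm:
  targets:
    - [[0,0,0],0]
    - [[0,0,0],0]
    - [[0,0,0],0]
    - [[-30,0,0],0]
    - [[-60,0,0],0]
    - [[-60,0,0],0]
  grip: 0.45
  grip_force: 20

```text
clock: 22.45
position: [0.5174, -0.0154, 0.2923]
ee_rot: [0.71, 0.007, 0.704, -0.008]
contact_force: [1.0, -0.3, -1.3]
width: 0.047
```

Request:
step_arm:
  targets:
    - [[0,0,0],0]
    - [[0,0,0],0]
    - [[0,0,0],0]
    - [[0,0,0],0]
    - [[0,0,0],0]
  grip: 1.0

```text
clock: 22.95
position: [0.515, -0.0144, 0.2878]
ee_rot: [0.707, 0.007, 0.707, -0.007]
contact_force: [0.0, -0.7, 0.8]
width: 0.0004
```

```bash
python3 - <<'E'
from h import *
s,R=pr(); im=manip.get_image('wrist'); save('w16',im); t=manip.get_image('side'); save('s16',t)
cv2.imwrite('pics/s16c.png',cv2.resize(t['image'][130:300,290:450,::-1],None,fx=4,fy=4,interpolation=cv2.INTER_CUBIC))
E
```

```text
t 22.95 p [515.  -14.4 287.8] F [ 0.03 -0.66  0.75] w 0.4 yaw -1.17
[[-0.001, 0.02, 1.0], [0.0, 1.0, -0.02], [-1.0, 0.0, -0.001]] [-0.163  0.147  1.461  0.     1.534 -1.713]
```

View pics/w16.png

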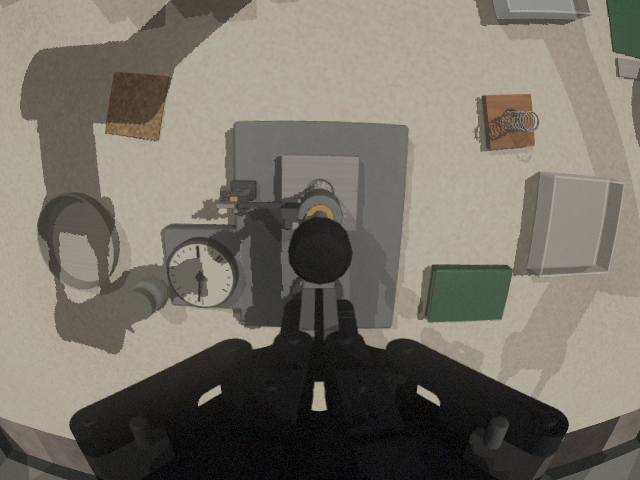

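View pics/s16c.png

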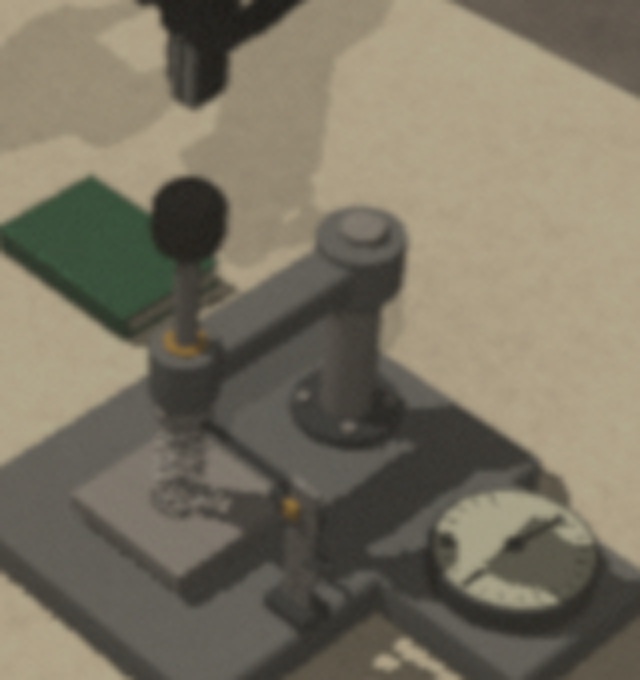

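Request:
step_arm:
  targets:
    - [[10,0,0],0]
    - [[20,0,0],0]
    - [[25,0,0],0]
    - [[30,0,0],0]
    - [[30,0,0],0]
    - [[30,0,0],0]

```text
clock: 23.65
position: [0.5154, -0.0144, 0.2584]
ee_rot: [0.707, 0.007, 0.707, -0.007]
contact_force: [0.3, -0.4, 0.2]
width: -0.0
```

```bash
python3 - <<'E'
from h import *
s,R=pr(); im=manip.get_image('wrist'); save('w17',im); t=manip.get_image('side'); save('s17',t)
cv2.imwrite('pics/s17c.png',cv2.resize(t['image'][130:300,290:450,::-1],None,fx=4,fy=4,interpolation=cv2.INTER_CUBIC))
pr()
E
```

```text
t 23.65 p [515.4 -14.4 258.4] F [ 0.35 -0.43  0.21] w -0.0 yaw -1.17
[[0.0, 0.02, 1.0], [0.0, 1.0, -0.02], [-1.0, 0.0, 0.0]] [-0.163  0.157  1.52   0.     1.465 -1.713]
t 23.75 p [515.6 -14.5 258.8] F [-0.48  0.35 -0.32] w 0.2 yaw -1.17
[[0.001, 0.02, 1.0], [-0.0, 1.0, -0.02], [-1.0, -0.0, 0.001]] [-0.163  0.157  1.519  0.     1.465 -1.713]
```

View pics/s17c.png

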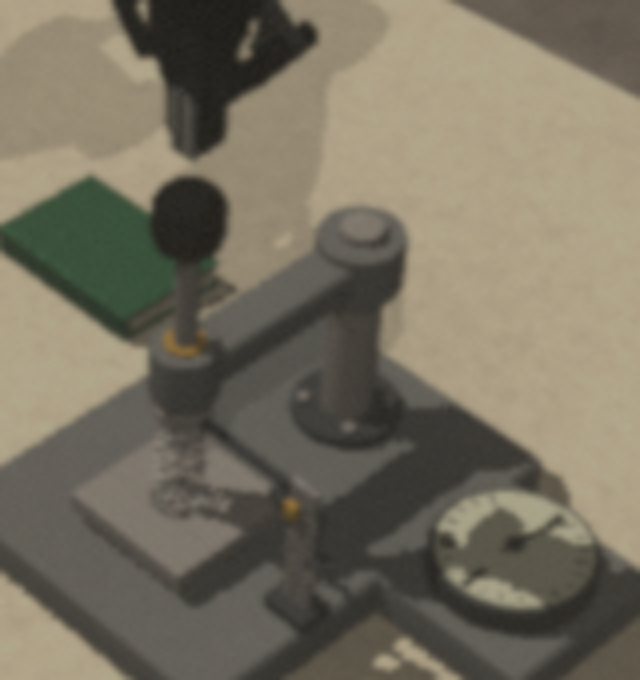

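View pics/w17.png

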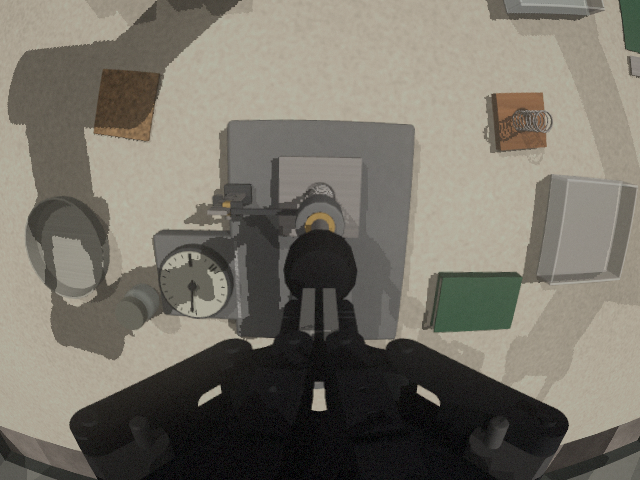

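Request:
step_arm:
  targets:
    - [[8,0,0],0]
    - [[14,0,0],0]
    - [[18,0,0],0]
    - [[18,0,0],0]

```text
clock: 24.15
position: [0.5147, -0.0143, 0.2394]
ee_rot: [0.706, 0.007, 0.708, -0.007]
contact_force: [0.3, -0.1, -0.1]
width: 0.0001
```

```bash
cat >> h.py <<'E'
def look(n):
    s,R=pr(); t=manip.get_image('top'); save('t'+n,t)
    w=manip.get_image('wrist'); save('w'+n,w)
    a=cv2.resize(t['image'][135:190,340:400,::-1],(600,550),interpolation=cv2.INTER_CUBIC)
    cv2.imwrite(f'pics/d{n}.png',a)
E
python3 -c "
from h import *
look('18')"
```

```text
t 24.15 p [514.7 -14.3 239.4] F [ 0.35 -0.08 -0.09] w 0.1 yaw -1.17
[[-0.002, 0.02, 1.0], [0.0, 1.0, -0.02], [-1.0, 0.0, -0.002]] [-0.163  0.165  1.556  0.     1.422 -1.713]
```

View pics/d18.png

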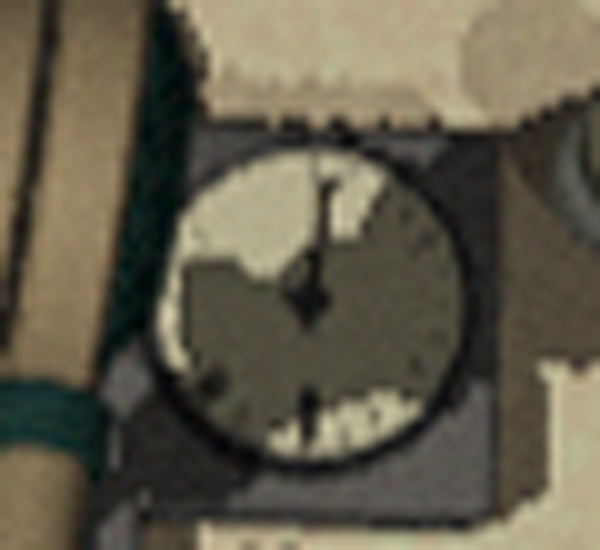

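View pics/w18.png

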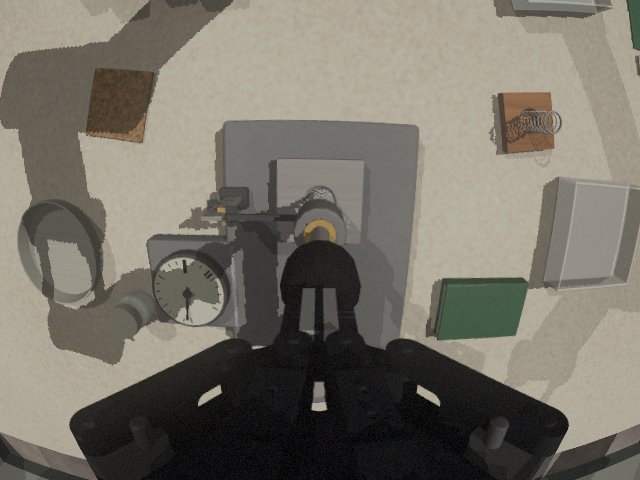

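Request:
step_arm:
  targets:
    - [[2,0,0],0]
    - [[4,0,0],0]
    - [[6,0,0],0]
    - [[6,0,0],0]
    - [[6,0,0],0]

```text
clock: 24.75
position: [0.5153, -0.0144, 0.2344]
ee_rot: [0.707, 0.007, 0.707, -0.007]
contact_force: [-0.4, -0.3, 0.4]
width: 0.0
```

Request:
step_arm:
  targets:
    - [[2,0,0],0]
    - [[4,0,0],0]
    - [[4,0,0],0]
    - [[4,0,0],0]

```text
clock: 25.15
position: [0.5156, -0.0144, 0.2307]
ee_rot: [0.707, 0.007, 0.707, -0.007]
contact_force: [0.1, -0.9, 3.3]
width: 0.0001
```

```bash
python3 -c "
from h import *
look('19')
t=manip.get_image('side')
cv2.imwrite('pics/s19c.png',cv2.resize(t['image'][130:300,290:450,::-1],None,fx=4,fy=4,interpolation=cv2.INTER_CUBIC))
"
```

```text
t 25.15 p [515.6 -14.4 230.7] F [ 0.13 -0.89  3.28] w 0.1 yaw -1.17
[[0.001, 0.02, 1.0], [-0.0, 1.0, -0.02], [-1.0, -0.0, 0.001]] [-0.163  0.169  1.572  0.     1.399 -1.713]
```

View pics/s19c.png

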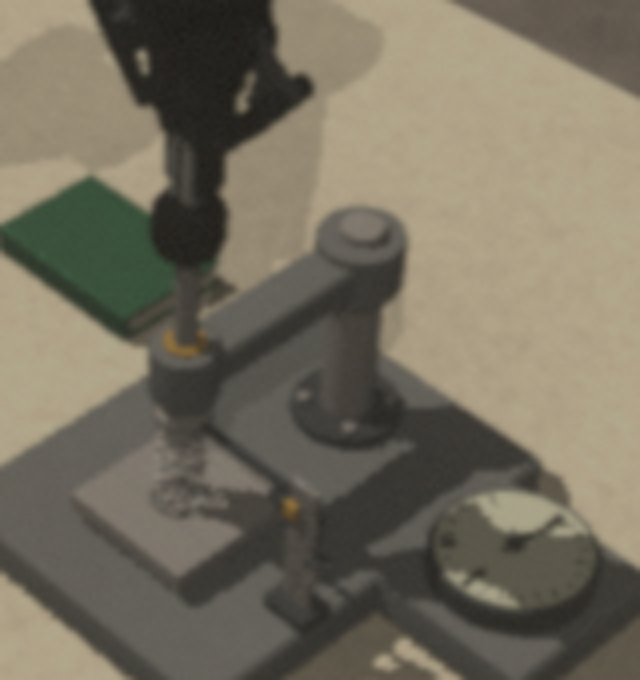

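Request:
step_arm:
  targets:
    - [[2,0,0],0]
    - [[4,0,0],0]
    - [[6,0,0],0]
    - [[8,0,0],0]
    - [[10,0,0],0]
    - [[12,0,0],0]
    - [[14,0,0],0]
    - [[15,0,0],0]
    - [[15,0,0],0]
    - [[15,0,0],0]

```text
clock: 26.3
position: [0.5155, -0.0144, 0.2158]
ee_rot: [0.707, 0.007, 0.707, -0.007]
contact_force: [-0.5, -0.5, 6.0]
width: 0.0
```

```bash
python3 -c "
from h import *
look('20')
t=manip.get_image('side')
cv2.imwrite('pics/s20c.png',cv2.resize(t['image'][130:300,290:450,::-1],None,fx=4,fy=4,interpolation=cv2.INTER_CUBIC))
"
```

```text
t 26.3 p [515.5 -14.4 215.8] F [-0.54 -0.49  6.02] w 0.0 yaw -1.17
[[0.001, 0.02, 1.0], [-0.0, 1.0, -0.02], [-1.0, 0.0, 0.001]] [-0.163  0.177  1.6    0.     1.364 -1.713]
```

View pics/s20c.png

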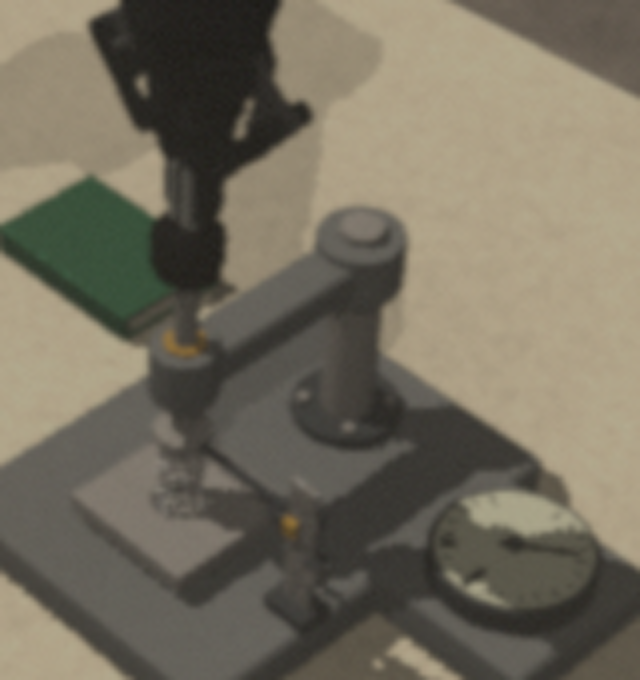

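View pics/d20.png

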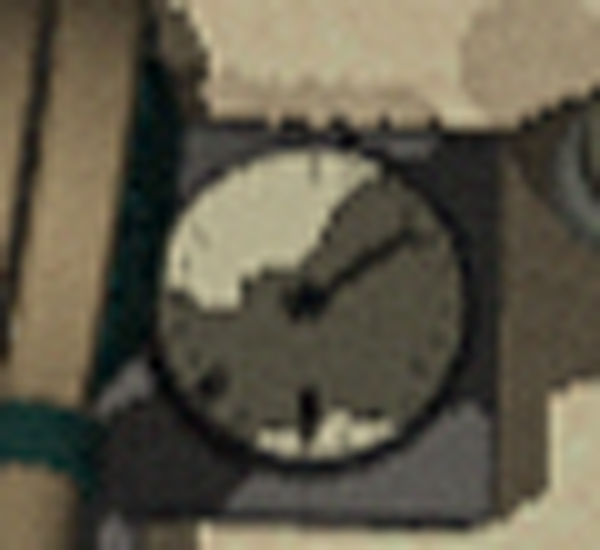

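Request:
step_arm:
  targets:
    - [[2,0,0],0]
    - [[4,0,0],0]
    - [[6,0,0],0]
    - [[8,0,0],0]
    - [[10,0,0],0]
    - [[12,0,0],0]
    - [[12,0,0],0]
    - [[12,0,0],0]

```text
clock: 27.25
position: [0.5156, -0.0144, 0.2047]
ee_rot: [0.708, 0.007, 0.706, -0.007]
contact_force: [-1.0, 0.3, 10.6]
width: 0.0001
```

```bash
python3 -c "
from h import *
look('21')
"
```

```text
t 27.25 p [515.6 -14.4 204.7] F [-0.98  0.34 10.64] w 0.1 yaw -1.17
[[0.002, 0.02, 1.0], [-0.0, 1.0, -0.02], [-1.0, -0.0, 0.002]] [-0.163  0.183  1.62   0.     1.337 -1.713]
```

View pics/d21.png

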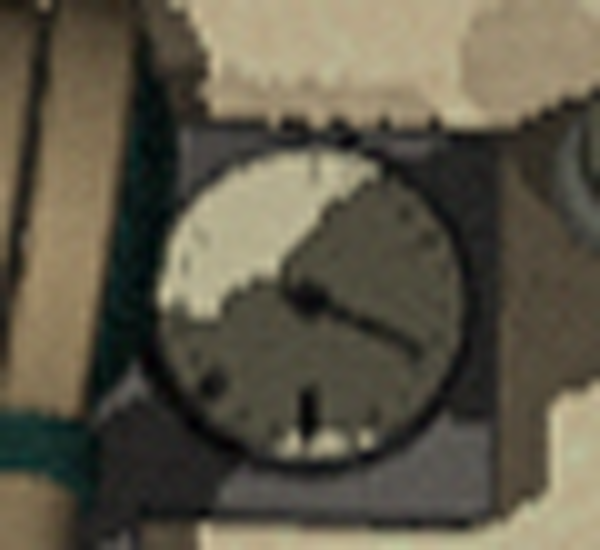

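Request:
step_arm:
  targets:
    - [[2,0,0],0]
    - [[4,0,0],0]
    - [[6,0,0],0]
    - [[8,0,0],0]
    - [[9,0,0],0]
    - [[10,0,0],0]
    - [[10,0,0],0]
    - [[10,0,0],0]

```text
clock: 28.15
position: [0.5157, -0.0144, 0.1954]
ee_rot: [0.708, 0.007, 0.706, -0.007]
contact_force: [-2.1, 0.5, 13.8]
width: 0.0003
```

```bash
python3 -c "
from h import *
look('22')
"
```

```text
t 28.15 p [515.7 -14.4 195.4] F [-2.12  0.5  13.85] w 0.3 yaw -1.17
[[0.002, 0.02, 1.0], [-0.0, 1.0, -0.02], [-1.0, -0.0, 0.002]] [-0.163  0.188  1.636  0.     1.314 -1.713]
```

View pics/d22.png

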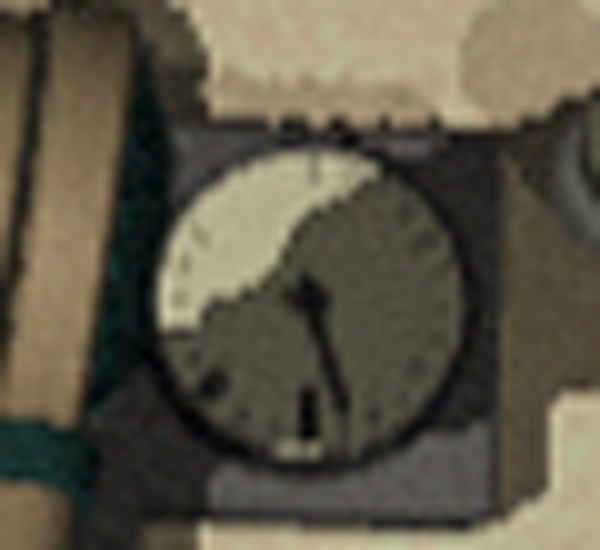

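Request:
step_arm:
  targets:
    - [[1,0,0],0]
    - [[2,0,0],0]
    - [[3,0,0],0]
    - [[3.3,0,0],0]
    - [[3.3,0,0],0]
    - [[3.3,0,0],0]
    - [[3.3,0,0],0]

```text
clock: 28.95
position: [0.5157, -0.0144, 0.1923]
ee_rot: [0.708, 0.007, 0.706, -0.007]
contact_force: [-3.0, 0.5, 14.8]
width: -0.0
```

```bash
python3 -c "
from h import *
look('23')
"
```

```text
t 28.95 p [515.7 -14.4 192.3] F [-2.98  0.55 14.8 ] w -0.0 yaw -1.17
[[0.002, 0.02, 1.0], [-0.0, 1.0, -0.02], [-1.0, -0.0, 0.002]] [-0.163  0.19   1.642  0.     1.307 -1.713]
```

View pics/d23.png

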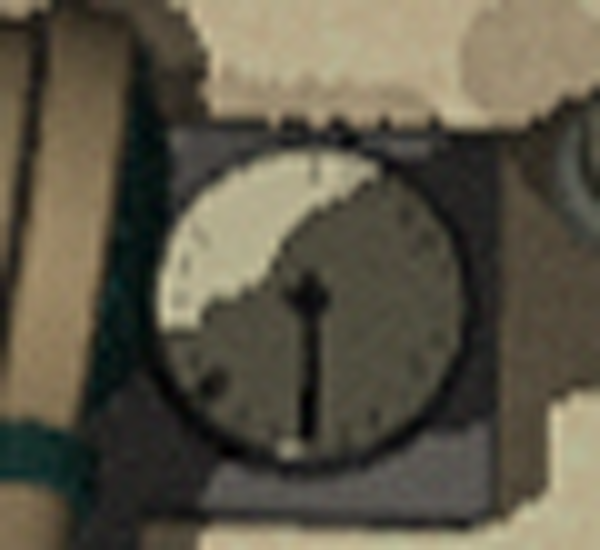

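Request:
step_arm:
  targets:
    - [[0,0,0],0]
    - [[0,0,0],0]
    - [[0,0,0],0]
    - [[0,0,0],0]
    - [[0,0,0],0]
    - [[0,0,0],0]
    - [[0,0,0],0]
    - [[0,0,0],0]
    - [[0,0,0],0]
    - [[0,0,0],0]
    - [[0,0,0],0]
    - [[0,0,0],0]
    - [[0,0,0],0]

```text
clock: 30.35
position: [0.5157, -0.0145, 0.1924]
ee_rot: [0.708, 0.007, 0.706, -0.007]
contact_force: [-3.3, 1.2, 14.4]
width: 0.0003
```

```bash
python3 -c "
from h import *
look('24')
t=manip.get_image('side')
cv2.imwrite('pics/s24c.png',cv2.resize(t['image'][130:300,290:450,::-1],None,fx=4,fy=4,interpolation=cv2.INTER_CUBIC))
"
```

```text
t 30.35 p [515.7 -14.5 192.4] F [-3.34  1.18 14.42] w 0.3 yaw -1.17
[[0.002, 0.02, 1.0], [-0.0, 1.0, -0.02], [-1.0, -0.0, 0.003]] [-0.163  0.19   1.642  0.     1.307 -1.713]
```

View pics/d24.png

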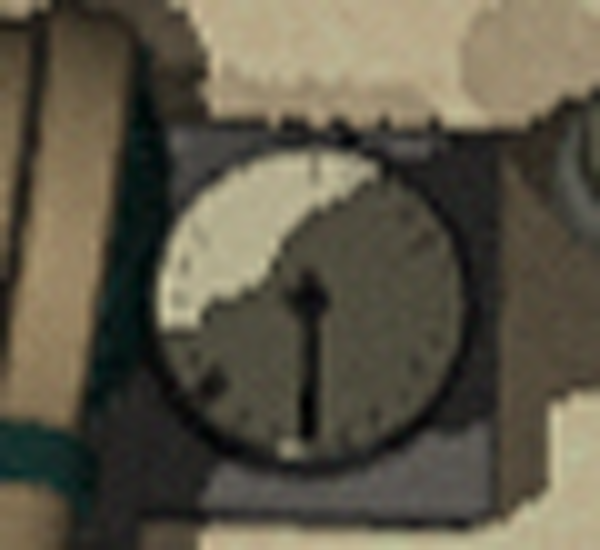

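View pics/s24c.png

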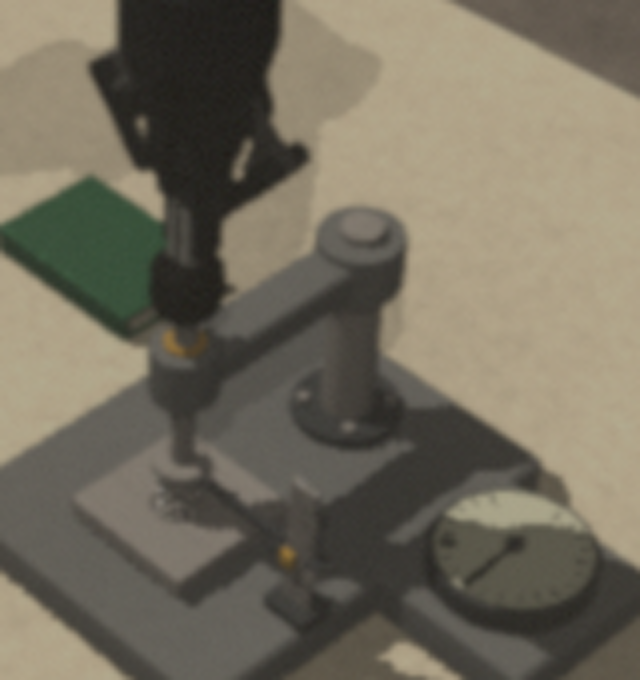

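View pics/w24.png

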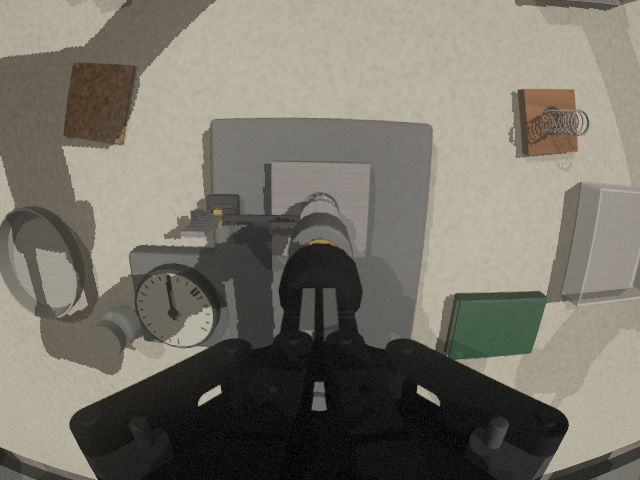

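Request:
step_arm:
  targets:
    - [[-8,0,0],0]
    - [[-16,0,0],0]
    - [[-26,0,0],0]
    - [[-40,0,0],0]
    - [[-70,0,0],0]
    - [[-95,0,0],0]
    - [[-95,0,0],0]

```text
clock: 31.2
position: [0.5168, -0.0147, 0.2877]
ee_rot: [0.709, 0.007, 0.705, -0.007]
contact_force: [0.5, -0.2, 0.8]
width: 0.0004
```

Request:
step_arm:
  targets:
    - [[0,0,0],0]
    - [[0,0,0],0]
    - [[0,0,0],0]
    - [[20,0,0],0]
    - [[50,0,0],0]
    - [[68,0,0],0]
    - [[70,0,0],0]
    - [[70,0,0],0]
  grip: 0.25

```text
clock: 32.0
position: [0.5149, -0.0144, 0.2145]
ee_rot: [0.706, 0.007, 0.708, -0.007]
contact_force: [-0.4, 0.8, -1.0]
width: 0.0637
```

Request:
step_arm:
  targets:
    - [[0,0,0],0]
    - [[0,0,0],0]
    - [[0,0,0],0]
  grip: 0.49

```text
clock: 32.3
position: [0.5159, -0.0145, 0.216]
ee_rot: [0.708, 0.007, 0.706, -0.007]
contact_force: [-0.1, 0.8, 0.5]
width: 0.0438
```

```bash
python3 - <<'E'
from h import *
s,R=pr(); im=manip.get_image('wrist'); save('w25',im)
p=s['position'][:2]; C=np.array([.6447,-.018]); r=p-C
N=15; tot=-62
out=[]
for k in range(1,N+1):
    a=np.radians(tot*k/N); c,sn=np.cos(a),np.sin(a)
    q=C+np.array([c*r[0]-sn*r[1],sn*r[0]+c*r[1]])
    d=R.T@np.r_[q-p,0]*1000
    out.append([[0,round(d[1]),round(d[2])],round(-tot*k/N,1)])
print(out)
E
```

```text
t 32.3 p [515.9 -14.5 216. ] F [-0.12  0.82  0.55] w 43.8 yaw -1.17
[[0.002, 0.021, 1.0], [-0.0, 1.0, -0.021], [-1.0, -0.0, 0.002]] [-0.163  0.177  1.599  0.     1.364 -1.713]
[[[0, 9, 0], 4.1], [[0, 19, 1], 8.3], [[0, 28, 3], 12.4], [[0, 37, 6], 16.5], [[0, 45, 9], 20.7], [[0, 54, 12], 24.8], [[0, 62, 17], 28.9], [[0, 70, 21], 33.1], [[0, 78, 27], 37.2], [[0, 85, 33], 41.3], [[0, 92, 39], 45.5], [[0, 98, 46], 49.6], [[0, 104, 53], 53.7], [[0, 109, 61], 57.9], [[0, 113, 69], 62.0]]
```

View pics/w25.png

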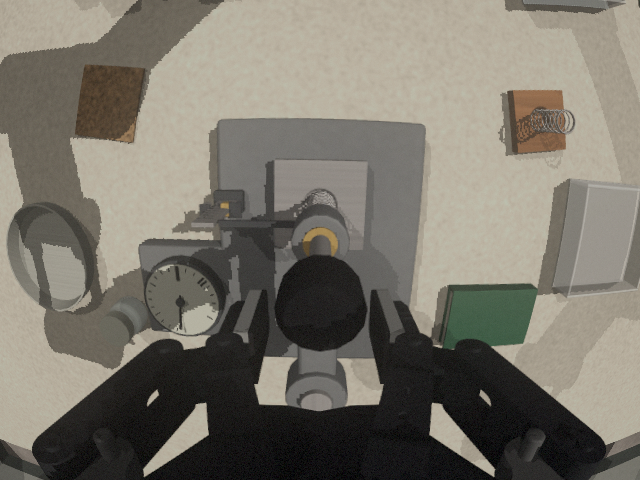

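Request:
step_arm:
  targets:
    - [[0,9,0],4.1]
    - [[0,19,1],8.3]
    - [[0,28,3],12.4]
    - [[0,37,6],16.5]
    - [[0,45,9],20.7]
    - [[0,54,12],24.8]
    - [[0,62,17],28.9]
    - [[0,70,21],33.1]
    - [[0,78,27],37.2]
    - [[0,85,33],41.3]
    - [[0,92,39],45.5]
    - [[0,98,46],49.6]
    - [[0,104,53],53.7]
    - [[0,109,61],57.9]
    - [[0,113,69],62.0]
    - [[0,113,69],62.0]
    - [[0,113,69],62.0]

```text
clock: 34.05
position: [0.5866, 0.0973, 0.2152]
ee_rot: [0.603, 0.37, 0.603, -0.37]
contact_force: [-0.9, -0.1, -0.5]
width: 0.0438
```

```bash
python3 - <<'E'
from h import *
s,R=pr(); im=manip.get_image('wrist'); save('w26',im);t=manip.get_image('side'); save('s26',t)
cv2.imwrite('pics/s26c.png',cv2.resize(t['image'][230:300,340:400,::-1],None,fx=9,fy=8,interpolation=cv2.INTER_CUBIC))
E
```

```text
t 34.05 p [586.6  97.3 215.2] F [-0.94 -0.11 -0.51] w 43.8 yaw -63.08
[[0.0, 0.892, 0.453], [0.0, 0.453, -0.892], [-1.0, 0.0, -0.0]] [ 0.047  0.298  1.436  0.     1.408 -0.423]
```

View pics/w26.png

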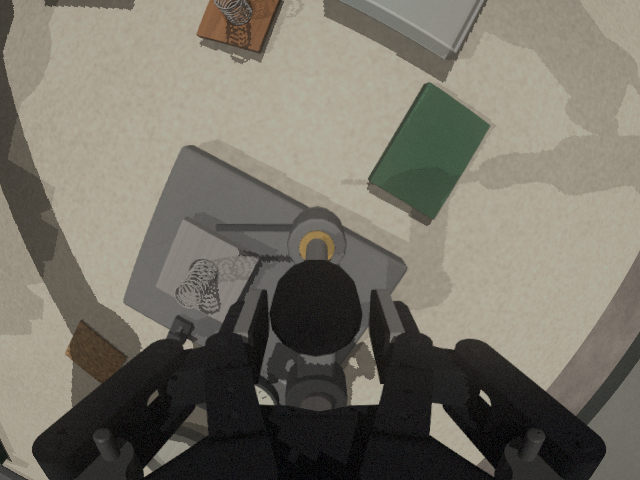

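View pics/s26c.png

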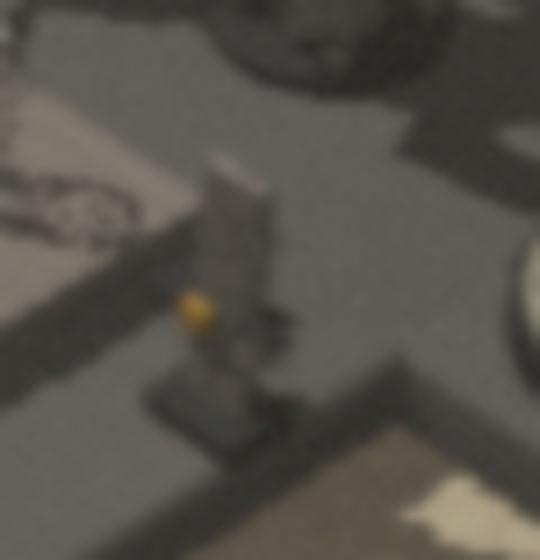

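Request:
step_arm:
  targets:
    - [[0,0,0],0]
    - [[0,0,0],0]
    - [[-40,0,0],0]
    - [[-85,0,0],0]
    - [[-90,-30,15],-8.5]
    - [[-90,-70,40],-17]
    - [[-90,-114,66],-25.5]
    - [[-90,-114,66],-34]
    - [[-90,-114,66],-42.5]
    - [[-90,-114,66],-51]
    - [[-90,-114,66],-59.5]
    - [[-60,-114,66],-63.1]
    - [[-10,-114,66],-63.1]
    - [[30,-114,66],-63.1]
    - [[45,-114,66],-63.1]
    - [[45,-114,66],-63.1]
  grip: 0.2

```text
clock: 35.75
position: [0.5124, -0.0129, 0.1675]
ee_rot: [0.705, 0.001, 0.709, -0.0]
contact_force: [-0.9, -0.8, 0.1]
width: 0.0683
```

```bash
python3 - <<'E'
from h import *
s,R=pr(); im=manip.get_image('wrist'); save('w27',im)
import pickle; pickle.dump(im,open('w27.pkl','wb'))
t=im['image'][:,:,::-1]
cv2.imwrite('pics/w27c.png',cv2.resize(t[170:310,230:410],None,fx=4,fy=4,interpolation=cv2.INTER_CUBIC)[:,:,:])
E
```

```text
t 35.75 p [512.4 -12.9 167.5] F [-0.86 -0.83  0.09] w 68.3 yaw -0.07
[[-0.006, 0.001, 1.0], [0.001, 1.0, -0.001], [-1.0, 0.001, -0.006]] [-0.161  0.207  1.684  0.     1.257 -1.731]
```

View pics/w27.png

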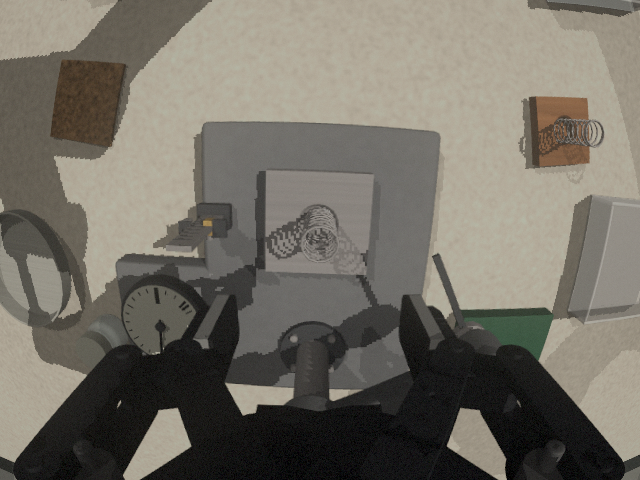

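View pics/w27c.png

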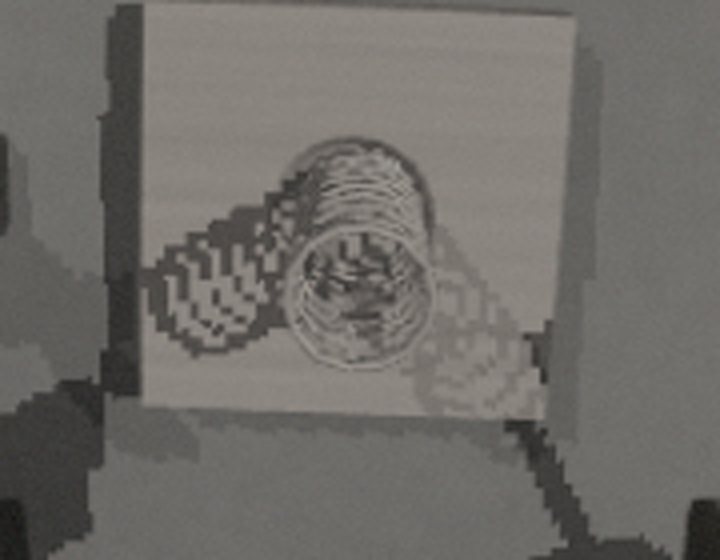

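Request:
step_arm:
  targets:
    - [[40,0,0],0]
    - [[80,0,0],0]
    - [[105,0,0],0]
    - [[110,0,0],0]
    - [[110,0,0],0]
    - [[110,0,0],0]

```text
clock: 36.4
position: [0.5168, -0.0135, 0.0622]
ee_rot: [0.709, 0.0, 0.706, -0.001]
contact_force: [-0.0, -0.6, 0.7]
width: 0.0683
```

Request:
step_arm:
  targets:
    - [[0,0,0],0]
    - [[0,0,0],0]
    - [[0,0,0],0]
    - [[0,0,0],0]
    - [[0,0,0],0]
    - [[0,0,0],0]
    - [[-10,0,0],0]
    - [[-30,0,0],0]
    - [[-60,0,0],0]
    - [[-100,0,0],0]
    - [[-140,0,0],0]
    - [[-140,0,0],0]
  grip: 0.9
  grip_force: 20

```text
clock: 37.6
position: [0.5184, -0.0137, 0.2064]
ee_rot: [0.711, -0.0, 0.703, -0.001]
contact_force: [0.9, 0.6, 1.1]
width: 0.0251
```

```bash
python3 - <<'E'
from h import *
s,R=pr(); im=manip.get_image('wrist'); save('w28',im)
t=manip.get_image('top')
for r in manip.search_frame(t,'dish_in')[:2]: print(r['xyz'],r['confidence'])
c=cv2.resize(t['image'][140:220,400:490,::-1],None,fx=7,fy=7,interpolation=cv2.INTER_CUBIC); cv2.imwrite('pics/t28c.png',c)
E
```

```text
t 37.6 p [518.4 -13.7 206.4] F [0.86 0.56 1.07] w 25.1 yaw -0.07
[[0.012, 0.001, 1.0], [-0.002, 1.0, -0.001], [-1.0, -0.002, 0.012]] [-0.161  0.18   1.62   0.     1.33  -1.73 ]
[0.5812, -0.3778, 0.0054] 0.73
```

View pics/w28.png

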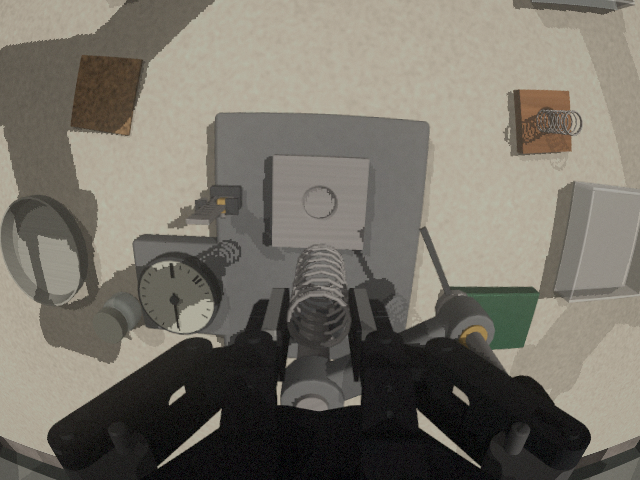

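View pics/t28c.png

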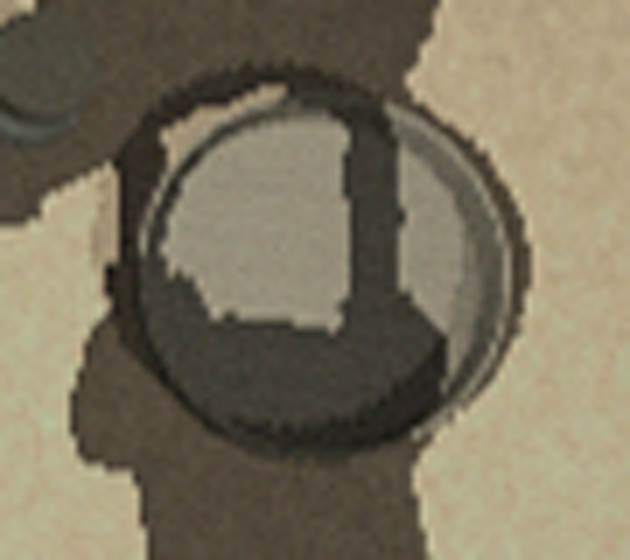

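Request:
step_arm:
  targets:
    - [[0,-40,7],0]
    - [[0,-80,15],0]
    - [[0,-125,23],0]
    - [[0,-170,32],0]
    - [[0,-215,40],0]
    - [[0,-260,49],0]
    - [[0,-305,57],0]
    - [[0,-345,65],0]
    - [[0,-363,68],0]
    - [[30,-363,68],0]
    - [[70,-363,68],0]
    - [[110,-363,68],0]
    - [[130,-363,68],0]
    - [[130,-363,68],0]
    - [[130,-363,68],0]

```text
clock: 39.25
position: [0.5816, -0.3758, 0.0688]
ee_rot: [0.706, 0.001, 0.708, 0.0]
contact_force: [0.5, -0.0, -0.0]
width: 0.025
```

```bash
python3 - <<'E'
from h import *
s,R=pr(); im=manip.get_image('wrist'); save('w29',im)
E
```

```text
t 39.25 p [ 581.6 -375.8   68.8] F [ 0.47 -0.02 -0.04] w 25.0 yaw -0.07
[[-0.002, 0.001, 1.0], [0.002, 1.0, -0.001], [-1.0, 0.002, -0.002]] [-0.674  0.537  1.417  0.     1.191 -2.244]
```

View pics/w29.png

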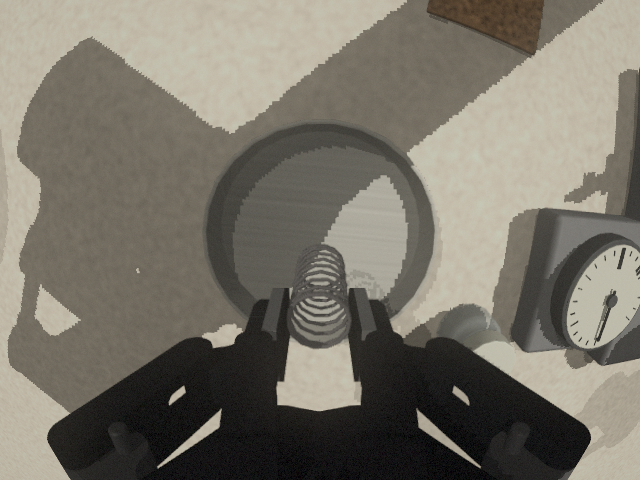

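```bash
python3 - <<'E'
from h import *
im=manip.get_image('wrist')
f=lambda p:(ext(projf(im,circ(p[:2],p[2],.026)))-np.array([205,122,436,0]))[:3]
print(least_squares(f,[.58,-.377,.075]).x)
E
```

```text
[ 0.57907438 -0.3748288   0.07358285]
```

Within 3 mm of centre. Lower to the floor.

Request:
step_arm:
  targets:
    - [[20,0,0],0]
    - [[40,0,0],0]
    - [[48,0,0],0]
    - [[51,0,0],0]
    - [[52,0,0],0]
    - [[52,0,0],0]
    - [[52,0,0],0]

```text
clock: 40.05
position: [0.5828, -0.3767, 0.0192]
ee_rot: [0.708, 0.0, 0.707, -0.001]
contact_force: [-0.2, -0.6, -0.3]
width: 0.0248
```

```bash
python3 - <<'E'
from h import *
s,R=pr(); im=manip.get_image('wrist'); save('w30',im)
E
```

```text
t 40.05 p [ 582.8 -376.7   19.2] F [-0.17 -0.56 -0.34] w 24.8 yaw -0.07
[[0.002, 0.001, 1.0], [-0.001, 1.0, -0.001], [-1.0, -0.001, 0.002]] [-0.674  0.579  1.474  0.     1.086 -2.244]
```

View pics/w30.png

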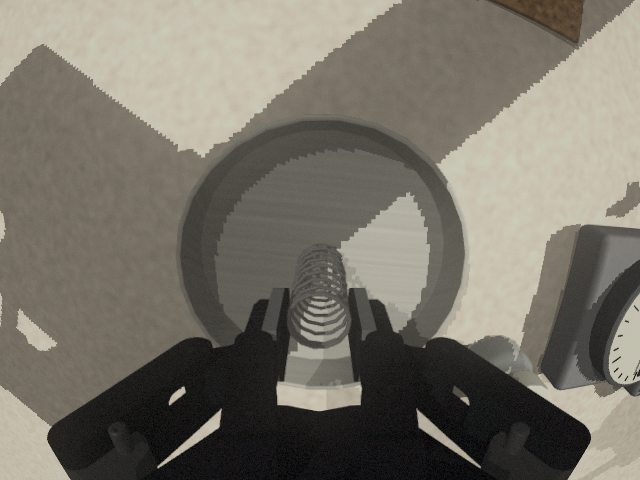

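Request:
step_arm:
  targets:
    - [[1,0,0],0]
    - [[2,0,0],0]
    - [[3,0,0],0]
    - [[3,0,0],0]
    - [[3,0,0],0]
    - [[3,0,0],0]

```text
clock: 40.7
position: [0.5823, -0.3763, 0.0152]
ee_rot: [0.707, 0.0, 0.707, -0.0]
contact_force: [-0.3, -0.2, 0.8]
width: 0.0256
```

Request:
step_arm:
  targets:
    - [[0.7,0,0],0]
    - [[1.5,0,0],0]
    - [[1.5,0,0],0]
    - [[1.5,0,0],0]
    - [[1.5,0,0],0]

```text
clock: 41.2
position: [0.5822, -0.3763, 0.0136]
ee_rot: [0.707, 0.0, 0.707, -0.0]
contact_force: [0.7, -0.7, 1.0]
width: 0.0252
```

```bash
python3 - <<'E'
from h import *
F=[]
for i in range(6):
    manip.get_image('side'); F.append(manip.get_state()['contact_force'][2])
print(np.round(F,2))
t=manip.get_image('side'); cv2.imwrite('pics/s31c.png',cv2.resize(t['image'][290:400,420:560,::-1],None,fx=5,fy=5,interpolation=cv2.INTER_CUBIC))
E
```

```text
[ 1.57  0.03  1.55 -0.18  0.32  0.74]
```

View pics/s31c.png

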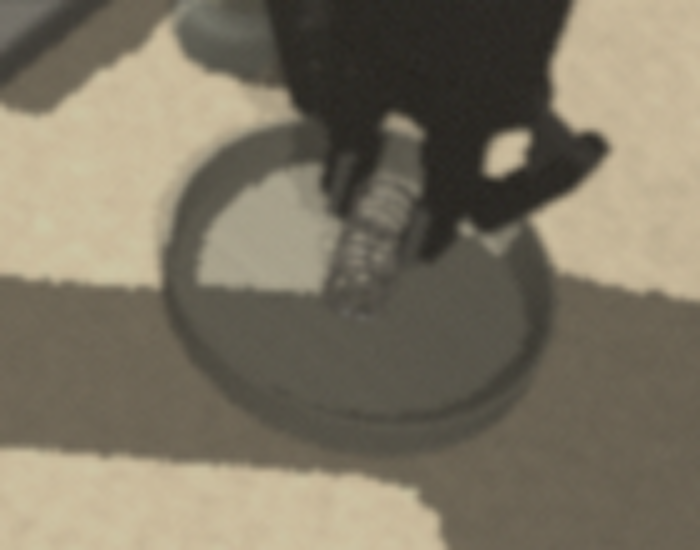

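Request:
step_arm:
  targets:
    - [[0,0,0],0]
    - [[0,0,0],0]
    - [[0,0,0],0]
    - [[0,0,0],0]
    - [[0,0,0],0]
    - [[-25,0,0],0]
    - [[-60,0,0],0]
    - [[-105,0,0],0]
    - [[-150,0,0],0]
    - [[-180,0,0],0]
    - [[-180,0,0],0]
  grip: 0.2

```text
clock: 42.65
position: [0.5847, -0.3782, 0.2001]
ee_rot: [0.71, -0.002, 0.704, -0.003]
contact_force: [0.6, -0.2, 0.4]
width: 0.0687
```

```bash
python3 - <<'E'
from h import *
s,R=pr(); im=manip.get_image('wrist'); save('w32',im); t=manip.get_image('side'); save('s32',t); tt=manip.get_image('top'); save('t32',tt)
for n in ['spring_1','knob','jar','book']:
  for i in (im,t,tt): print(n,[(np.round(d['xyz'],3).tolist(),round(d['confidence'],2)) for d in manip.search_frame(i,n)[:3]])
cv2.imwrite('pics/s32c.png',cv2.resize(t['image'][170:390,300:560,::-1],None,fx=3,fy=2.7,interpolation=cv2.INTER_CUBIC))
E
```

```text
t 42.65 p [ 584.7 -378.2  200.1] F [ 0.57 -0.17  0.38] w 68.7 yaw -0.07
[[0.009, 0.001, 1.0], [-0.007, 1.0, -0.001], [-1.0, -0.007, 0.009]] [-0.674  0.455  1.227  0.     1.448 -2.244]
spring_1 [([0.586, -0.376, 0.038], 0.86), ([0.646, -0.264, 0.056], 0.67)]
spring_1 [([0.427, 0.236, 0.048], 0.64), ([0.577, -0.376, 0.037], 0.49), ([0.574, -0.038, 0.037], 0.45)]
spring_1 [([0.421, 0.236, 0.044], 0.55)]
knob []
knob [([0.58, 0.094, 0.237], 0.61)]
knob [([0.574, 0.093, 0.262], 0.61), ([0.648, -0.255, 0.058], 0.21)]
jar [([0.648, -0.268, 0.054], 0.71)]
jar [([0.646, -0.265, 0.042], 0.73)]
jar [([0.648, -0.254, 0.054], 0.65)]
book []
book [([0.647, 0.186, 0.023], 0.94), ([0.573, -0.038, 0.032], 0.61)]
book [([0.661, 0.193, 0.016], 0.96)]
```

View pics/w32.png

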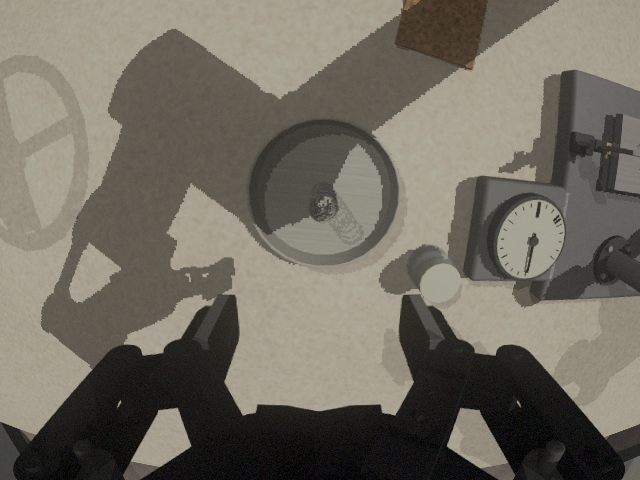

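View pics/s32c.png

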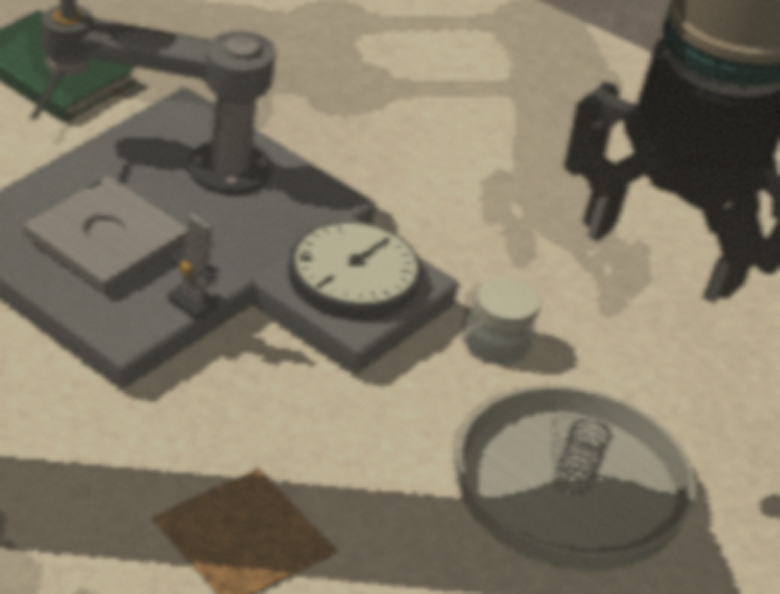

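View pics/t32.png

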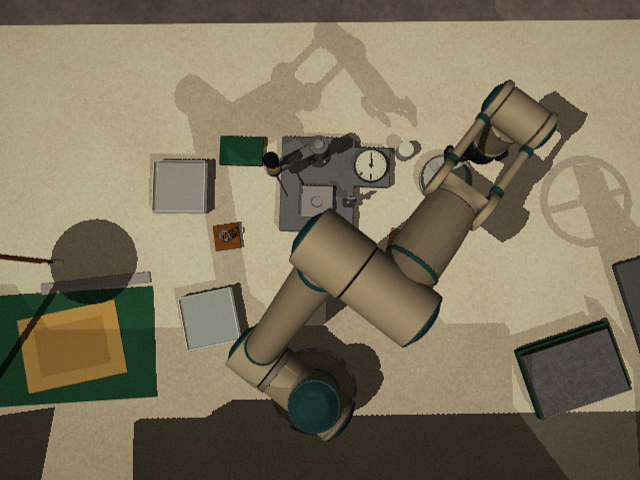

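```bash
python3 - <<'E'
from h import *
t=manip.get_image('side')
a=cv2.imread('pics/side0.png'); b=t['image'][:,:,::-1]
cv2.imwrite('pics/cmp.png',np.hstack([cv2.resize(x[235:290,345:390],None,fx=8,fy=8,interpolation=cv2.INTER_CUBIC) for x in (a,b)]))
print('ridge',atz(t,340+278/9,230+315/8,.084))
for z in (.074,.079,.084,.089): print(z,'tt now',atz(t,340+197/9,230+292/8,z))
for z in (.108,.112,.116): print(z,'tt start',atz(t,270+371/4,180+295/4,z))
for z in (.129,): print('rule top L,R',atz(t,340+213/9,230+165/8,z),atz(t,340+265/9,230+190/8,z))
E
```

```text
ridge [ 0.51367526 -0.11568293  0.084     ]
0.074 tt now [ 0.51402216 -0.09133435  0.074     ]
0.079 tt now [ 0.51033173 -0.09433452  0.079     ]
0.084 tt now [ 0.5066413  -0.09733468  0.084     ]
0.089 tt now [ 0.50295087 -0.10033484  0.089     ]
0.108 tt start [ 0.51672332 -0.08893716  0.108     ]
0.112 tt start [ 0.51364781 -0.0914383   0.112     ]
0.116 tt start [ 0.51057231 -0.09393945  0.116     ]
rule top L,R [ 0.50840488 -0.09746312  0.129     ] [ 0.51002534 -0.11145197  0.129     ]
```

View pics/cmp.png

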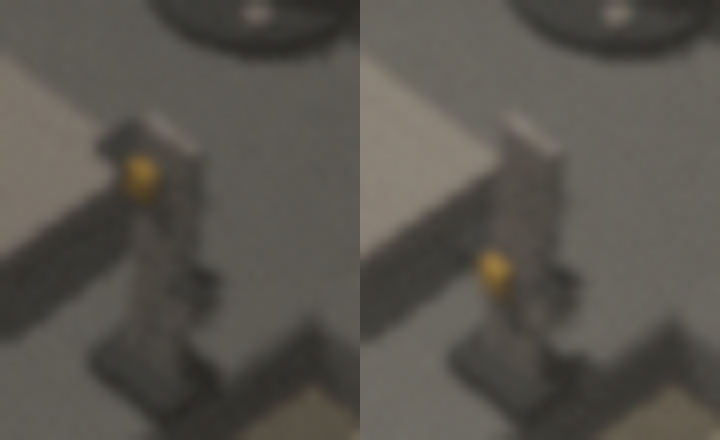

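```bash
python3 -c "
from h import *
print(manip.sign_off()); pr()"
```

```text
the job is handed in; nothing more can be done
None
the job is handed in; nothing more can be done
```

I tested the spring from the cork pad, judged it tired, and stood it upright in the round metal dish. I handed the job in at about 43 s, and no verdict came back.

- **Seating and load:** The spring sat in the plate's recess. I swung the head home to its stop and pressed the ram until the needle stood on the broad 12 N mark. It stayed there for about 1.4 s, with the same reading before and after. No reading went past that mark, so the overload mark was not reached.
- **Verdict:** After swinging the head clear, the tell-tale's top was about 5–8 mm below the reference mark in the side picture, and it had moved down about 33 mm. The stiffness from the dial readings was about 0.39 N/mm, roughly 30 mm of shortening at 12 N, which also means tired.
- **Final checks:**
  - The spring stood about 5 mm from the dish centre or less.
  - The head was about 1.0 rad clear.
  - The other spring was still in its holder.
  - The book and jar looked unmoved.
  - The gripper was open and about 0.2 m above the dish.
- **What went wrong or disagreed:**
  - My first attempt to swing the head failed because the fingers slid over the knob; a lower hold worked.
  - Gripping the knob afterwards squeezed the ram slightly down, so I pressed it with closed fingertips instead.
  - The fingertips stood about 30 mm higher than the given TCP suggested.
  - The top and wrist cameras differed by about 4 mm at the seat; I used the wrist view.

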